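Proof-pull a glued batten

ROBOT

A 6-joint arm with a two-finger parallel gripper is mounted at the origin on the work surface. World frame = base frame: x ahead of the robot, y to its left, z up, the work surface at z = 0. Lengths are in m, angles in rad, forces in N, time in s.
With the tool pointing down it reaches from about 0.25 to 0.775 m from the base axis. Payload 8.9 kg.
Tool frame: the origin (TCP) lies between the finger pads; the fingertips stand 14 mm ahead of it and the grasp point (between the pads) lies 5 mm behind it; z points along the fingers, y is the line along which they close (so a half turn about z gives the same grasp; the last joint's range is limited). The gripper opens to 85 mm and grips with 20 to 120 N. Pads are 22 mm wide; open, the fingers measure 114 mm over their backs; the gripper's body (76 mm by 85 mm) begins 54 mm behind the grasp point. The pads swing forward as they close: fully open they stand 13 mm farther back than shut.
Start: joints at [-1.455, 0.291, -0.153, 1.127, 0, 1.431], TCP at [0.132, -0.508, 0.245] pointing down, gripper open.
Joint ranges: [-2.52, 2.52], [-0.91, 1.74], [-1.3, 1.37], [-1.96, 2.02], [-1.52, 1.47], [-3.14, 3.14]. Speed limits (rad/s): [2.22, 2.22, 2.79, 3.14, 3.14, 3.14].

INTERFACE

Orientations are given as a unit quaternion [w, x, y, z].
In Python, from bench import sense, camera, camera_info, sign_off gives the robot as it stands. The module is installed in compiled form; this text tells all that it offers.
- The arm moves only by the tool servo_tool, never from a script. Its argument "deltas" is a list of rows, each an object with "dp": the shift along the world's x, y, z in units of 0.2 m (1.0 is 0.2 m), a list of three; "spin": the turn about the world's z in units of pi/2 rad (1.0 is pi/2 rad). A call has exactly 8 rows; each row shifts and turns the commanded pose from where the row before left it; what a row does not reach is not made up. A row lasts 1/12 s, in which the tool goes at most 41.7 mm and 7.16 degrees, less where a joint would pass 70% of its speed; a pose out of reach is approached as far as the arm can. A call with a number of a shift or a turn outside -1 to 1 is refused whole. A call with a gripper value outside its range is refused whole. "grip" is the opening, from 0 (shut) to 1 (fully open), set as the call begins (left out, the last holds). The fingers move at their own pace and stop on an object; "squeeze" is the grip in N (left out, the last holds). Time passes only in rows, so rows that do not move let the fingers close, or fill a call up. It gives the time, the measured TCP pose, the force, the opening and the grip force at its end, in the units of the state.
- sense(): the state, without advancing time (a new reading comes with each control period).
- camera(name): name is "scene" or "side" or "wrist"; returns (picture, depth): 420x560x3 uint8, red, green, blue; 420x560 float32, m along the optical axis (not along the pixel's ray), 0 where there is no reading.
- camera_info(name): a dict with "fx", "fy", "cx", "cy" (pixels), "k1" (the pictures are not rectified: a ray, as slopes to the right and down, at radius r is drawn at 1 + k1 r^2 times it, then the intrinsics apply), "R" (3x3) and "t" (3): a world point X has camera coordinates R X + t. Camera axes: x right, y down, z forward; pixel columns grow to the right and rows downward; lengths in m; the calibration is good to about 2 mm. A picture is of the moment at which its call begins: read the wrist's pose just before it. camera_info takes no time and is no camera call; for the wrist camera it gives the pose at the moment of the call.
- sign_off(): hands the job in; it is judged then, once.
The state is a dict: "time_s": time; "qpos": joint angles; "joint_velocities": joint speeds; "joint_torque": joint torques, N m; "eef_pos": TCP position; "orientation": TCP orientation; "contact_force": force on the tool from outside, world axes, zero at the start; "moment": the same for the moment, N m; "width": finger opening in m; "finger_force": force on a finger pad.
Only numpy, scipy, OpenCV 4.12 (cv2) and the standard library are available. Lean on these libraries where they do the work, as an engineer would, in place of code of your own. Each camera call takes 0.05 s, during which the arm holds its last target. There are 200 camera calls.

TASK

Pull-test the batten glued to the strand-board panel: first clear every wooden offcut off the panel into the grey scrap bin, then fetch the straightedge from its wooden tray and lay it flat on the panel, flush against the batten's free long face (the side away from the gauge) and about centred on it, and let go of it. With the straightedge lying there as the witness, pull the spring gauge's T-handle out until its pointer is level with the brass mark and hold it there for three seconds, never going more than a centimetre past the mark. Then let the gauge go fully home and put the straightedge back flat in its tray, leaving the tin and the roll of tape on the panel where they are.

Things in the scene. Friction and masses are not known exactly. Their poses are not given: they have to be found in the camera images.
- panel: strand-board panel fixed flat on the bench, 280 (x) x 390 (y: -200 to +190 mm) x 18 mm thick; origin at bench height, z up. On its top: a batten 200 x 30 x 18 mm high glued along x at y = -90 mm; the gauge along y, housing 36 wide x 26 mm high at x = 0, y -70 to +35 mm; two short 14 mm high battens at x = -128 mm.
- batten_face (a point): point on the panel's top at the foot of the middle of the batten's free long face (panel x 0, y -105, z 18 mm); axes as the panel's: x along the face, the batten (18 mm high) lies to +y of it, the straightedge belongs to -y of it
- straightedge: aluminium straightedge 240 (x) x 50 (y) x 10 mm thick, 0.5 kg, with a wooden grip rib along its middle 90 (x) x 14 (y) mm, from 10 to 50 mm above its underside; origin at the centre of its underside, x along it. Both long edges (y = +-25 mm) are true. Laid flush, its origin is 25 mm to -y of batten_face. Starts in rule_tray.
- rule_tray: shallow wooden tray fixed on the bench, outside 300 (x) x 85 (y) x 16 mm high, walls 4 mm, floor 4 mm thick; origin at the centre of its underside, x along its length
- scrap_bin: open grey plastic bin fixed on the bench, outside 240 (x) x 170 (y) x 55 mm high, walls and floor 4 mm; origin at the centre of its underside, z up
- gauge_handle (a point): middle of the gauge's black T-handle bar: 14 mm thick, 70 mm long along the panel's x, axis 42 mm above the panel's top (60 mm above the bench), at panel y 75 mm when home, on a 12 mm wide stem. It pulls out towards the panel's +y. 33 mm free between bar and housing.
- gauge_pointer (a point): the gauge's pointer, a black cross-bar 30 mm wide and 4 mm thick over the white scale on top of the housing; moves with the handle, always 130 mm to -y of the handle bar
- gauge_mark (a point): the brass mark clipped to the housing's +x side, shown as the point on the gauge's centre line that the pointer must be level with: 30 to 70 mm to the panel's +y of the pointer's home; the handle cannot move it
- gauge (a joint): how far the gauge is pulled out, m: 0 home, 0.085 end of travel. Sprung home: about 2 N at 0, plus 130 N/m; lightly damped
- offcut_a: block 34 x 50 x 46 mm high, wood, stands on the board at the start; origin at the centre of its underside, z up, x the narrow way. May be absent, as may b, c, d and e
- offcut_b: block 36 x 44 x 50 mm high with a dark glue line, wood, stands on the board at the start; origin at the centre of its underside, z up, x the narrow way
- offcut_c: stepped block, foot 32 x 54 x 26 mm high, above it 32 x 36 mm (y -27..+9 mm) up to 48 mm, wood, stands on the board at the start; origin at the centre of its underside, z up, x the narrow way
- offcut_d: plywood block 34 x 54 x 46 mm high, wood, stands on the board at the start; origin at the centre of its underside, z up, x the narrow way
- offcut_e: dark wood block 36 x 40 x 48 mm high with a bolt hole, wood, stands on the board at the start; origin at the centre of its underside, z up, x the narrow way
- screw_tin: bystander on the panel: steel tin, 42 mm across, 40 mm high; origin underside
- tape_roll: bystander on the panel: yellow roll of tape, 52 mm across, 19 mm high; origin underside
Not all that is in view belongs to the job. What is shaped like the offcut_c but green or purple is not meant.

How it is judged:
On the way, in this order (a step that is already met when the one before it is completed fails the run):
1. every offcut is in the scrap bin (x of offcut_a in the frame of scrap_bin between -0.12 and 0.12 m and y of offcut_a in the frame of scrap_bin between -0.085 and 0.085 m and height (world z) of each of offcut_a, offcut_b, offcut_c, offcut_d, offcut_e below 0.062 m and x of offcut_b in the frame of scrap_bin between -0.12 and 0.12 m and y of offcut_b in the frame of scrap_bin between -0.085 and 0.085 m and x of offcut_c in the frame of scrap_bin between -0.12 and 0.12 m and y of offcut_c in the frame of scrap_bin between -0.085 and 0.085 m and x of offcut_d in the frame of scrap_bin between -0.12 and 0.12 m and y of offcut_d in the frame of scrap_bin between -0.085 and 0.085 m and x of offcut_e in the frame of scrap_bin between -0.12 and 0.12 m and y of offcut_e in the frame of scrap_bin between -0.085 and 0.085 m), for 0.2 s.
2. the straightedge lies flush against the batten's free face, let go (y of straightedge in the frame of batten_face between -0.0275 and -0.022 m and x of straightedge in the frame of batten_face between -0.03 and 0.03 m and z of straightedge in the frame of batten_face below 0.004 m and angle between the x axis of straightedge and the x axis of batten_face, either way round below 0.02 rad and angle between straightedge's own z axis and vertical below 0.06 rad and contact force between the fingers and straightedge below 0.5 N), for 0.3 s.
3. with the straightedge still flush, the gauge's pointer is held level with the mark (within 4 mm) for 2.5 s (y of straightedge in the frame of batten_face between -0.0275 and -0.022 m and x of straightedge in the frame of batten_face between -0.03 and 0.03 m and z of straightedge in the frame of batten_face below 0.004 m and angle between the x axis of straightedge and the x axis of batten_face, either way round below 0.02 rad and angle between straightedge's own z axis and vertical below 0.06 rad and y of gauge_pointer in the frame of gauge_mark between -0.004 and 0.004 m), for 2.5 s.
At the end, for the whole second after the job is handed in: every offcut that was present lies in the scrap bin; the gauge is home (within 5 mm); the straightedge lies flat and at rest on the floor of its tray (all of step 1 and value of joint gauge below 0.005 m and x of straightedge in the frame of rule_tray between -0.03 and 0.03 m and y of straightedge in the frame of rule_tray between -0.02 and 0.02 m and height (world z) of straightedge below 0.008 m and angle between straightedge's own z axis and vertical below 0.06 rad and linear speed of straightedge below 0.02 m/s); the robot touches nothing.
It fails at once if the gauge is pulled more than 12 mm past the mark (y of gauge_pointer in the frame of gauge_mark above 0.012 m).
It fails at once if the tin or the roll of tape on the panel is moved more than 4 cm (distance of any of screw_tin, tape_roll from where it was at the start of the episode above 0.04 m).
Of offcut_a, offcut_b, offcut_c, offcut_d, offcut_e only 3 to 5 are there at a start; the rules pass over those that are not, and their reading is None.
At some moment in a run one of offcut_a, offcut_d, straightedge may be knocked a few centimetres aside while the robot is not near it.
Once in a run the grip may slacken for a moment while it holds something.
It also fails if it takes over 210 s, if anything falls off the work surface, if the arm or the gripper's body presses on something with over 40 N, if the wrist force passes 120 N, or if a joint passes its speed limit or range.

## Working session

There is one attempt and no reset: what is moved stays moved. The work goes in short steps, Python scripts to look and compute and a tool call to move; the robot and the scene stay as the last step left them, time stands still between calls to the robot, and variables do not carry over. Pictures are saved under pics/ and viewed, at most 14 in all, crops included, and the job is handed in when it is done.

Besides the shell and the picture viewer there is one more tool, called after ">>>" by a JSON object that holds its "name" and its "arguments", one argument or row to a line. servo_tool: Moves the arm, as the interface text tells. Shifts and turns lie within -1 to 1; 1 stands for 0.2 m of shift or pi/2 rad of turn. Its arguments: {"type":"object","properties":{"deltas":{"type":"array"},"grip":{"type":"number"},"squeeze":{"type":"number"}},"required":["deltas"]}

```bash
mkdir -p pics; cat > h.py <<'E'
import numpy as np, cv2
from bench import sense, camera, camera_info, sign_off
def snap(n,f=None):
    i=camera_info(n); im,d=camera(n)
    if f: cv2.imwrite('pics/'+f,im[:,:,::-1])
    return im,d,i
def ray(i,u,v):
    x=(u-i['cx'])/i['fx']; y=(v-i['cy'])/i['fy']
    xd,yd=x,y
    for _ in range(8):
        s=1+i['k1']*(x*x+y*y); x,y=xd/s,yd/s
    return np.stack([x,y,np.ones_like(x)],-1)
def plane(i,u,v,z):
    R=np.array(i['R']);t=np.array(i['t']);u=np.asarray(u,float);v=np.asarray(v,float)
    r=ray(i,u,v)@R; c=-R.T@t
    return c+r*((z-c[2])/r[...,2])[...,None]
def cloud(d,i):
    v,u=np.mgrid[:d.shape[0],:d.shape[1]].astype(float)
    R=np.array(i['R']);t=np.array(i['t'])
    P=(ray(i,u,v)*d[...,None]-t)@R
    P[d<=0]=np.nan
    return P
def proj(i,X):
    p=np.array(i['R'])@np.asarray(X,float)+np.array(i['t']);x,y=p[:2]/p[2];s=1+i['k1']*(x*x+y*y)
    return i['fx']*x*s+i['cx'],i['fy']*y*s+i['cy']
E
python3 - <<'E'
from h import *
for n in('scene','side','wrist'):
    im,d,i=snap(n,n+'0.png'); print(n,-np.array(i['R']).T@np.array(i['t']),np.array(i['R'])[2],i['fx'],i['k1'],(d>0).mean())
    np.savez(n+'0.npz',im=im,d=d,**{k:np.array(v) for k,v in i.items()})
print(sense())
E
```

```text
scene [1.31488793 0.10800051 0.91576229] [-0.6950709  -0.08009202 -0.71446603] 504.718858483436 -0.058629040392231706 0.9959013605442177
side [0.10391202 0.92873838 0.78189097] [ 0.31013722 -0.7582157  -0.57351884] 458.4288905560113 -0.09660786565238283 0.9960714285714286
wrist [ 0.2062696  -0.48900629  0.3732664 ] [-0.29037918 -0.07429494 -0.95402316] 360.658129024388 -0.02798024655316807 0.9962244897959184
{'time_s': 0.15, 'qpos': array([-1.45532046e+00,  2.91116475e-01, -1.53943468e-01,  1.12665795e+00,
        2.79066996e-05,  1.43149736e+00]), 'joint_velocities': array([ 8.24786834e-04, -2.91233721e-03,  2.49448970e-03, -4.70349001e-05,
       -9.78631996e-04, -5.41669497e-04]), 'joint_torque': array([ 4.08577944e-04, -5.37370563e+01,  3.31519389e+01,  1.14315556e-02,
       -1.66728496e-04,  5.43901393e-06]), 'eef_pos': array([ 0.13229279, -0.50775369,  0.24488562]), 'orientation': array([-4.60585401e-04,  9.91897085e-01,  1.27043145e-01,  1.94408822e-05]), 'contact_force': array([ 0.74656621, -0.16197758,  0.20303034]), 'moment': array([-0.03363129,  0.01063879, -0.00026425]), 'finger_force': 0.0, 'width': 0.08547555424597132}
```

View pics/scene0.png

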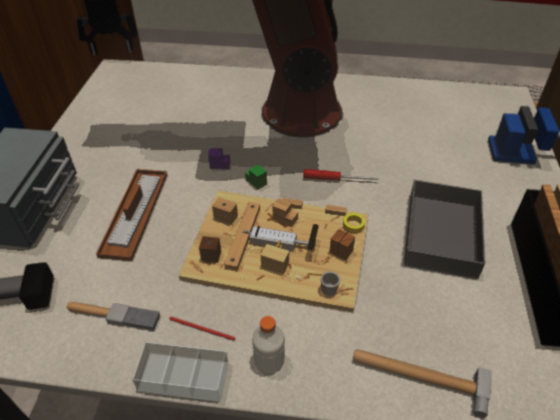

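View pics/side0.png

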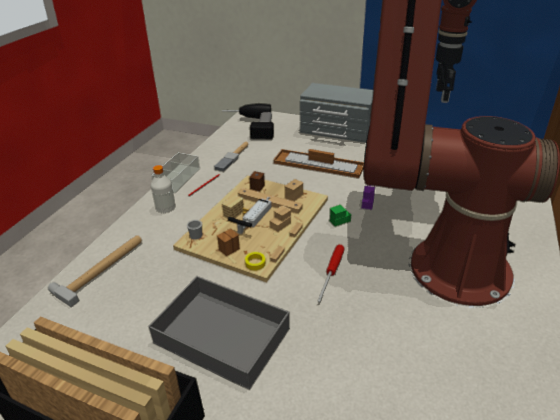

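The scene view shows five candidate offcuts on the panel: (225,209), (285,210; stepped), (275,258), (342,243) and (210,248; dark). Not meant are purple (218,158), green (257,176), the short battens (292,204) and (336,210), the tin (330,283) and the tape (354,221). The tray with the straightedge is at (133,212) and the grey bin at (446,227).

```bash
cat > m.py <<'E'
from h import *
def ld(n):
    z=np.load(n+'0.npz'); return z['im'],z['d'],{k:z[k] for k in('fx','fy','cx','cy','k1','R','t')}
if __name__=='__main__':
    S=ld('scene');P=cloud(S[1],S[2])
    bgr=S[0][:,:,::-1].copy()
    cv2.imwrite('pics/crop0.png',cv2.resize(bgr[180:310,175:380],None,fx=3.9,fy=3.9,interpolation=cv2.INTER_CUBIC))
    z=P[...,2]
    # panel points
    def rect(m,zp=None,nm=''):
        pts=P[m][:,:2].astype(np.float32); r=cv2.minAreaRect(pts*1000); print(nm,len(pts),np.round(r[0],1),np.round(r[1],1),round(r[2],1),'zmed',np.round(np.nanmedian(P[m][:,2])*1000,1))
    box=lambda a,b,c,d:(lambda m:(m.__setitem__((slice(b,d),slice(a,c)),True),m)[1])(np.zeros(z.shape,bool))
    rect(box(178,188,372,306)&(z>.012)&(z<.023),nm='panel')
    rect(box(95,165,172,262)&(z>.012)&(z<.018),nm='traywall')
    rect(box(95,165,172,262)&(z>.040)&(z<.07),nm='rib')
    rect(box(400,175,490,280)&(z>.048)&(z<.06),nm='bin')
    m=(box(178,185,372,306)&(z>.052)).astype(np.uint8)
    n,l,st,ce=cv2.connectedComponentsWithStats(m)
    for k in range(1,n):
        if st[k,4]>25: print(np.round(ce[k]),st[k,4]);rect(l==k)
    m=(box(178,185,372,306)&(z>.029)).astype(np.uint8)
    print('low')
    n,l,st,ce=cv2.connectedComponentsWithStats(m)
    for k in range(1,n):
        if st[k,4]>25: print(np.round(ce[k]),st[k,4]);rect(l==k)
E
python3 m.py
```

```text
panel 10290 [557.7  -1.2] [392.1 285.5] 84.2 zmed 16.7
traywall 1167 [ 489.4 -374.7] [305.9  88.6] 0.3 zmed 14.1
rib 223 [ 482.2 -373.7] [17.6 93. ] 87.2 zmed 51.4
bin 633 [466.  388.1] [170.  245.6] 83.6 zmed 52.0
[224. 206.] 286
 286 [ 494.1 -138.9] [50.9 37.3] 72.9 zmed 62.3
[282. 206.] 213
 213 [477.3  -2.9] [37.8 34.9] 69.0 zmed 63.7
[313. 237.] 157
 157 [565.9  79.1] [13.2 73.4] 84.2 zmed 63.5
[342. 239.] 332
 332 [567.2 146. ] [45.8 39.1] 63.1 zmed 65.4
[209. 244.] 297
 297 [ 616.7 -147.7] [40.7 37.9] 88.4 zmed 64.2
[275. 254.] 378
 378 [624.8   0.8] [54.8 37.2] 72.5 zmed 62.2
[330. 279.] 121
 121 [676.7 124.6] [43.  38.2] 2.1 zmed 55.7
low
[225. 209.] 451
 451 [ 494.1 -138.9] [51.6 37.5] 72.3 zmed 60.1
[285. 209.] 504
 504 [460.3  12.2] [56.9 82.3] 72.3 zmed 45.5
[265. 241.] 2366
 2366 [557.   -7.5] [187.5 204.2] 84.1 zmed 39.8
[336. 208.] 89
 89 [442.6 126.3] [49.9 21.3] 83.2 zmed 30.8
[354. 221.] 195
 195 [482.  171.4] [53.9 50.9] 6.6 zmed 34.5
[342. 243.] 490
 490 [567.3 145.8] [46.4 38.9] 64.6 zmed 63.7
[209. 248.] 441
 441 [ 617.6 -147.8] [40.8 39.6] 88.1 zmed 61.9
[330. 282.] 317
 317 [676.7 124.6] [43.  38.2] 2.1 zmed 47.9
```

View pics/crop0.png

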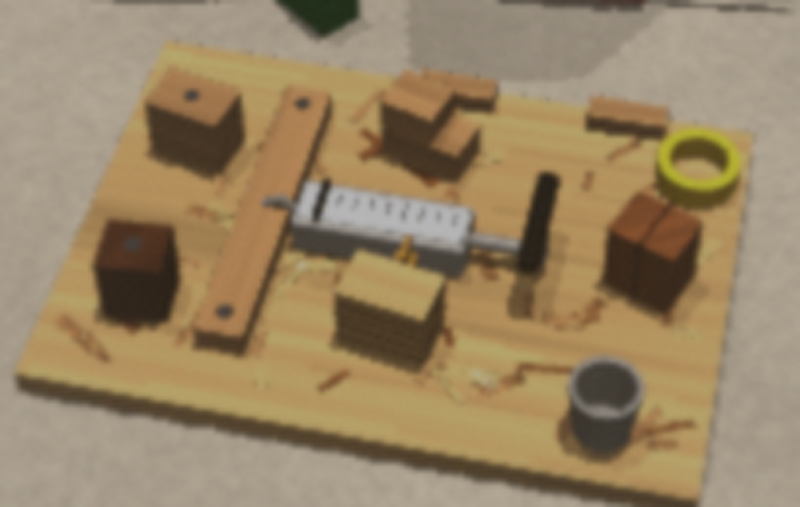

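The crop confirms the choice: a at upper left with a screw hole, c stepped at upper middle, b with its glue line at right, d plywood at lower middle and e dark at lower left. The sizes and heights measured from depth agree with the description. First I move over offcut_a.

>>> {"name": "servo_tool", "arguments": {
  "deltas": [
    {"dp":[0.0754,0.0769,-0.0198],"spin":0.027},
    {"dp":[0.0754,0.0769,-0.0198],"spin":0.027},
    {"dp":[0.0754,0.0769,-0.0198],"spin":0.027},
    {"dp":[0.0754,0.0769,-0.0198],"spin":0.027},
    {"dp":[0.0754,0.0769,-0.0198],"spin":0.027},
    {"dp":[0.0754,0.0769,-0.0198],"spin":0.027},
    {"dp":[0.0754,0.0769,-0.0198],"spin":0.027},
    {"dp":[0.0754,0.0769,-0.0198],"spin":0.027}
  ],
  "grip": 0.7
}}

```text
time_s: 0.82
eef_pos: [0.2535, -0.384, 0.2133]
orientation: [-0.0, 0.956, 0.294, -0.0]
contact_force: [0.1, -0.6, 1.2]
width: 0.0597
finger_force: 0.0
```

>>> {"name": "servo_tool", "arguments": {
  "deltas": [
    {"dp":[0.0754,0.0769,-0.0198],"spin":0.027},
    {"dp":[0.0754,0.0769,-0.0198],"spin":0.027},
    {"dp":[0.0754,0.0769,-0.0198],"spin":0.027},
    {"dp":[0.0754,0.0769,-0.0198],"spin":0.027},
    {"dp":[0.0754,0.0769,-0.0198],"spin":0.027},
    {"dp":[0.0754,0.0769,-0.0198],"spin":0.027},
    {"dp":[0.0754,0.0769,-0.0198],"spin":0.027},
    {"dp":[0.0754,0.0769,-0.0198],"spin":0.027}
  ]
}}

```text
time_s: 1.48
eef_pos: [0.3741, -0.261, 0.1816]
orientation: [-0.0, 0.893, 0.451, -0.0]
contact_force: [0.3, -0.7, -0.1]
width: 0.0594
finger_force: 0.0
```

>>> {"name": "servo_tool", "arguments": {
  "deltas": [
    {"dp":[0.0754,0.0769,-0.0198],"spin":0.027},
    {"dp":[0.0754,0.0769,-0.0198],"spin":0.027},
    {"dp":[0.0754,0.0769,-0.0198],"spin":0.027},
    {"dp":[0.0754,0.0769,-0.0198],"spin":0.027},
    {"dp":[0.0754,0.0769,-0.0198],"spin":0.027},
    {"dp":[0.0754,0.0769,-0.0198],"spin":0.027},
    {"dp":[0.0754,0.0769,-0.0198],"spin":0.027},
    {"dp":[0.0754,0.0769,-0.0198],"spin":0.027}
  ]
}}

```text
time_s: 2.15
eef_pos: [0.4948, -0.138, 0.1499]
orientation: [-0.0, 0.804, 0.595, -0.0]
contact_force: [-0.7, -0.5, 0.0]
width: 0.0597
finger_force: 0.0
```

```bash
cat > w.py <<'E'
from h import *
import sys
# wrist view: list tall components (z>zmin) in given range as min-area rects
def tops(n='wrist',zmin=.052,zmax=.08,f=None,amin=60):
    im,d,i=snap(n,f);P=cloud(d,i);z=P[...,2]
    e=sense()['eef_pos']
    m=((z>zmin)&(z<zmax)&(P[...,0]>.2)&(P[...,0]<.75)&(abs(P[...,1])<.55)).astype(np.uint8)
    k,l,st,ce=cv2.connectedComponentsWithStats(m)
    for j in range(1,k):
        if st[j,4]>amin:
            q=P[l==j];r=cv2.minAreaRect((q[:,:2]*1000).astype(np.float32))
            print(n,np.round(ce[j]),st[j,4],'c',np.round(r[0],1),'s',np.round(r[1],1),'a',round(r[2],1),'z',np.round(np.percentile(q[:,2],[10,50,95])*1000,1),'med',np.round(np.median(q[:,:2],0)*1000,1))
    return im,d,i,P
if __name__=='__main__':
    tops('wrist',f=sys.argv[1] if len(sys.argv)>1 else None); tops('scene')
    print(sense()['eef_pos'],sense()['width'])
E
python3 w.py w1.png
```

```text
wrist [169.  21.] 2744 c [473.5  -8.8] s [23.9 32.6] a 67.9 z [61.9 65.6 67. ] med [474.2 -11.3]
wrist [462. 181.] 4369 c [ 614. -148.] s [40.6 36.6] a 88.9 z [59.6 65.6 66.9] med [ 611.8 -145.4]
wrist [270. 222.] 4157 c [ 491.7 -139.6] s [50.5 34.1] a 71.7 z [62.8 63.9 64.9] med [ 492.3 -137. ]
scene [131. 196.] 101 c [ 482.9 -374.1] s [14.2 88. ] a 87.7 z [52.3 53.6 55.8] med [ 483.4 -373.5]
scene [224. 206.] 288 c [ 493.1 -139. ] s [52.7 36.8] a 73.0 z [55.6 62.3 65.2] med [ 496.7 -138.3]
scene [282. 206.] 215 c [477.1  -2.6] s [38.2 36.7] a 68.1 z [56.3 63.7 67. ] med [481.9  -1.8]
scene [313. 237.] 157 c [566.1  79.1] s [13.7 69.5] a 83.7 z [59.4 63.6 66.8] med [570.6  79. ]
scene [343. 239.] 336 c [567.2 145.7] s [46.1 38.9] a 62.2 z [57.2 65.8 69.1] med [571.7 146. ]
scene [209. 244.] 298 c [ 616.  -147.9] s [39.8 40.7] a 0.5 z [56.5 64.2 67.5] med [ 621.2 -147. ]
scene [275. 254.] 379 c [6.257e+02 6.000e-01] s [55.4 37.8] a 74.1 z [56.3 62.  65.1] med [628.5   0.8]
scene [ 36. 270.] 326 c [ 732.  -506.6] s [49.4 48.5] a 17.3 z [53.8 56.4 59.5] med [ 731.1 -504.3]
scene [330. 279.] 118 c [676.3 124.7] s [42.2 37.9] a 3.2 z [53.  55.7 58.6] med [674.9 123.9]
[ 0.495441   -0.1369985   0.14949991] 0.059994209278295275
```

View pics/w1.png

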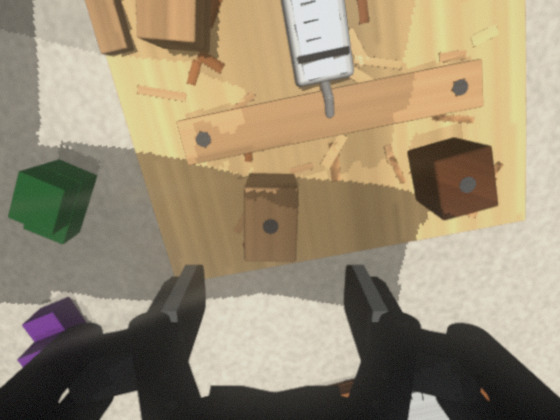

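Wrist view: offcut_a's top is at (270,222), a clean 50 x 34 mm rectangle at z 64 centred at (491.7,-139.6); green and purple are at lower left. I go down and grip it.

>>> {"name": "servo_tool", "arguments": {
  "deltas": [
    {"dp":[-0.0023,-0.0016,-0.0625]},
    {"dp":[-0.0023,-0.0016,-0.0625]},
    {"dp":[-0.0023,-0.0016,-0.0625]},
    {"dp":[-0.0023,-0.0016,-0.0625]},
    {"dp":[-0.0023,-0.0016,-0.0625]},
    {"dp":[-0.0023,-0.0016,-0.0625]},
    {"dp":[-0.0023,-0.0016,-0.0625]},
    {"dp":[-0.0023,-0.0016,-0.0625]}
  ]
}}

```text
schema error: expected keys dp, spin
```

>>> {"name": "servo_tool", "arguments": {
  "deltas": [
    {"dp":[0,0,0]},
    {"dp":[0,0,0]},
    {"dp":[0,0,0]},
    {"dp":[0,0,0]},
    {"dp":[0,0,0]},
    {"dp":[0,0,0]},
    {"dp":[0,0,0]},
    {"dp":[0,0,0]}
  ],
  "grip": 0,
  "squeeze": 50
}}

```text
schema error: expected keys dp, spin
```

>>> {"name": "servo_tool", "arguments": {
  "deltas": [
    {"dp":[0,0,0.0625]},
    {"dp":[0,0,0.0625]},
    {"dp":[0,0,0.0625]},
    {"dp":[0,0,0.0625]},
    {"dp":[0,0,0.0625]},
    {"dp":[0,0,0.0625]},
    {"dp":[0,0,0.0625]},
    {"dp":[0,0,0.0625]}
  ]
}}

```text
schema error: expected keys dp, spin
```

>>> {"name": "servo_tool", "arguments": {
  "deltas": [
    {"dp":[-0.0023,-0.0016,-0.0625],"spin":0},
    {"dp":[-0.0023,-0.0016,-0.0625],"spin":0},
    {"dp":[-0.0023,-0.0016,-0.0625],"spin":0},
    {"dp":[-0.0023,-0.0016,-0.0625],"spin":0},
    {"dp":[-0.0023,-0.0016,-0.0625],"spin":0},
    {"dp":[-0.0023,-0.0016,-0.0625],"spin":0},
    {"dp":[-0.0023,-0.0016,-0.0625],"spin":0},
    {"dp":[-0.0023,-0.0016,-0.0625],"spin":0}
  ]
}}

```text
time_s: 2.92
eef_pos: [0.49, -0.142, 0.0497]
orientation: [-0.0, 0.805, 0.594, -0.0]
contact_force: [-0.2, -0.0, 0.2]
width: 0.0597
finger_force: 0.0
```

>>> {"name": "servo_tool", "arguments": {
  "deltas": [
    {"dp":[0,0,0],"spin":0},
    {"dp":[0,0,0],"spin":0},
    {"dp":[0,0,0],"spin":0},
    {"dp":[0,0,0],"spin":0},
    {"dp":[0,0,0],"spin":0},
    {"dp":[0,0,0],"spin":0},
    {"dp":[0,0,0],"spin":0},
    {"dp":[0,0,0],"spin":0}
  ],
  "grip": 0,
  "squeeze": 50
}}

```text
time_s: 3.58
eef_pos: [0.4907, -0.1415, 0.0505]
orientation: [0.0, 0.804, 0.594, 0.0]
contact_force: [-0.2, -1.2, 2.3]
width: 0.0333
finger_force: 50.4
```

>>> {"name": "servo_tool", "arguments": {
  "deltas": [
    {"dp":[0,0,0.0625],"spin":0},
    {"dp":[0,0,0.0625],"spin":0},
    {"dp":[0,0,0.0625],"spin":0},
    {"dp":[0,0,0.0625],"spin":0},
    {"dp":[0,0,0.0625],"spin":0},
    {"dp":[0,0,0.0625],"spin":0},
    {"dp":[0,0,0.0625],"spin":0},
    {"dp":[0,0,0.0625],"spin":0}
  ]
}}

```text
time_s: 4.25
eef_pos: [0.4905, -0.1414, 0.1509]
orientation: [-0.0, 0.804, 0.594, -0.0]
contact_force: [-0.2, 0.2, -0.9]
width: 0.0332
finger_force: 50.2
```

>>> {"name": "servo_tool", "arguments": {
  "deltas": [
    {"dp":[-0.0186,0.1198,0],"spin":0.0049},
    {"dp":[-0.0186,0.1198,0],"spin":0.0049},
    {"dp":[-0.0186,0.1198,0],"spin":0.0049},
    {"dp":[-0.0186,0.1198,0],"spin":0.0049},
    {"dp":[-0.0186,0.1198,0],"spin":0.0049},
    {"dp":[-0.0186,0.1198,0],"spin":0.0049},
    {"dp":[-0.0186,0.1198,0],"spin":0.0049},
    {"dp":[-0.0186,0.1198,0],"spin":0.0049}
  ]
}}

```text
time_s: 4.92
eef_pos: [0.4604, 0.0513, 0.1504]
orientation: [0.0, 0.786, 0.619, 0.0]
contact_force: [0.4, 0.4, -0.7]
width: 0.0333
finger_force: 50.2
```

>>> {"name": "servo_tool", "arguments": {
  "deltas": [
    {"dp":[-0.0186,0.1198,0],"spin":0.0049},
    {"dp":[-0.0186,0.1198,0],"spin":0.0049},
    {"dp":[-0.0186,0.1198,0],"spin":0.0049},
    {"dp":[-0.0186,0.1198,0],"spin":0.0049},
    {"dp":[-0.0186,0.1198,0],"spin":0.0049},
    {"dp":[-0.0186,0.1198,0],"spin":0.0049},
    {"dp":[-0.0186,0.1198,0],"spin":0.0049},
    {"dp":[-0.0186,0.1198,0],"spin":0.0049}
  ]
}}

```text
time_s: 5.58
eef_pos: [0.4306, 0.2431, 0.1503]
orientation: [0.0, 0.766, 0.643, 0.0]
contact_force: [0.2, 0.0, -0.6]
width: 0.0332
finger_force: 50.2
```

>>> {"name": "servo_tool", "arguments": {
  "deltas": [
    {"dp":[-0.0186,0.1198,0],"spin":0.0049},
    {"dp":[-0.0186,0.1198,0],"spin":0.0049},
    {"dp":[-0.0186,0.1198,0],"spin":0.0049},
    {"dp":[-0.0186,0.1198,0],"spin":0.0049},
    {"dp":[-0.0186,0.1198,0],"spin":0.0049},
    {"dp":[-0.0186,0.1198,0],"spin":0.0049},
    {"dp":[-0.0186,0.1198,0],"spin":0.0049},
    {"dp":[-0.0186,0.1198,0],"spin":0.0049}
  ]
}}

```text
time_s: 6.25
eef_pos: [0.4008, 0.4347, 0.1502]
orientation: [0.0, 0.746, 0.666, -0.0]
contact_force: [0.4, -0.1, -0.2]
width: 0.0332
finger_force: 50.2
```

```bash
python3 - <<'E'
from h import *
s=sense();print(s['eef_pos'],s['width'],s['finger_force'])
im,d,i=snap('scene','s2.png');P=cloud(d,i);z=P[...,2]
m=np.zeros(z.shape,bool);m[175:280,400:490]=True;m&=(z>.049)&(z<.062)
q=P[m][:,:2]*1000;print(cv2.minAreaRect(q.astype(np.float32)))
E
```

```text
[0.40079776 0.43469953 0.15019353] 0.03315698520668507 50.2041095495224
((466.09271240234375, 388.408447265625), (170.40394592285156, 246.01129150390625), 83.68328857421875)
```

View pics/s2.png

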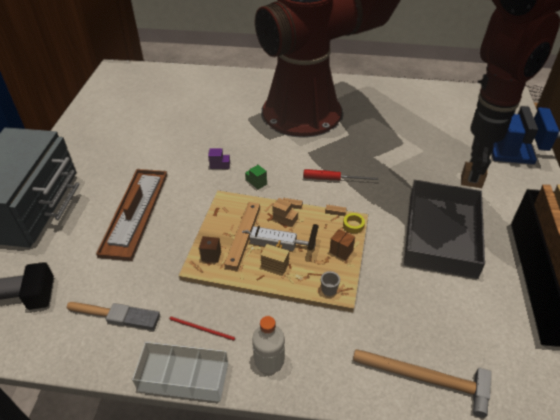

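Offcut_a hangs from the gripper at (474,175), above the bin's far side as intended; everything else is unmoved. I lower it into the bin.

>>> {"name": "servo_tool", "arguments": {
  "deltas": [
    {"dp":[0,0,-0.0688],"spin":0},
    {"dp":[0,0,-0.0688],"spin":0},
    {"dp":[0,0,-0.0688],"spin":0},
    {"dp":[0,0,-0.0688],"spin":0},
    {"dp":[0,0,-0.0688],"spin":0},
    {"dp":[0,0,-0.0688],"spin":0},
    {"dp":[0,0,-0.0688],"spin":0},
    {"dp":[0,0,-0.0688],"spin":0}
  ]
}}

```text
time_s: 6.97
eef_pos: [0.4012, 0.4334, 0.0395]
orientation: [0.0, 0.746, 0.666, -0.0]
contact_force: [-0.9, -0.1, -1.0]
width: 0.0331
finger_force: 50.2
```

>>> {"name": "servo_tool", "arguments": {
  "deltas": [
    {"dp":[0,0,0],"spin":0},
    {"dp":[0,0,0],"spin":0},
    {"dp":[0,0,0],"spin":0},
    {"dp":[0,0,0],"spin":0},
    {"dp":[0,0,0.02],"spin":0},
    {"dp":[0,0,0.04],"spin":0},
    {"dp":[0,0,0.05],"spin":0},
    {"dp":[0,0,0.05],"spin":0}
  ],
  "grip": 0.62
}}

```text
time_s: 7.63
eef_pos: [0.4015, 0.4338, 0.0737]
orientation: [0.0, 0.746, 0.666, 0.0]
contact_force: [0.1, -0.2, -0.1]
width: 0.053
finger_force: 0.0
```

>>> {"name": "servo_tool", "arguments": {
  "deltas": [
    {"dp":[0.03,-0.07,0.05],"spin":0},
    {"dp":[0.03,-0.07,0.05],"spin":0},
    {"dp":[0.03,-0.07,0.05],"spin":0},
    {"dp":[0.03,-0.07,0.05],"spin":0},
    {"dp":[0.03,-0.07,0.05],"spin":0},
    {"dp":[0.03,-0.07,0.05],"spin":0},
    {"dp":[0.03,-0.07,0.05],"spin":0},
    {"dp":[0.03,-0.07,0.05],"spin":0}
  ]
}}

```text
time_s: 8.3
eef_pos: [0.4498, 0.321, 0.1541]
orientation: [0.0, 0.746, 0.666, 0.001]
contact_force: [-0.2, 0.6, -0.4]
width: 0.053
finger_force: 0.0
```

```bash
python3 w.py
```

```text
wrist [287. 159.] 5761 c [463.6 375.9] s [147.7 241.1] a 83.5 z [52.9 54.5 55.8] med [458.6 341.6]
wrist [422. 410.] 451 c [545.5 146. ] s [22.5 15. ] a 31.1 z [54.  61.1 68.4] med [547.8 148.2]
scene [132. 196.] 100 c [ 482.4 -373.7] s [14.5 86.5] a 86.9 z [52.3 53.5 55.9] med [ 483.3 -373.7]
scene [282. 206.] 214 c [476.9  -3. ] s [39.  36.9] a 68.4 z [55.9 63.3 66.6] med [481.8  -1.9]
scene [313. 237.] 158 c [566.5  78.8] s [13.7 70.9] a 84.5 z [59.9 63.8 67.1] med [570.8  79. ]
scene [342. 239.] 331 c [567.4 145.5] s [44.1 40.8] a 62.5 z [57.2 65.8 68.8] med [571.4 145.5]
scene [209. 244.] 294 c [ 616.4 -147.6] s [39.9 39.2] a 89.1 z [56.1 64.  66.8] med [ 620.3 -146.5]
scene [274. 254.] 383 c [6.259e+02 6.000e-01] s [55.7 37.8] a 72.8 z [56.3 62.1 65.1] med [628.5   1. ]
scene [ 36. 270.] 321 c [ 730.6 -507. ] s [46.6 49.8] a 10.0 z [54.  56.4 59.2] med [ 730.5 -503.4]
scene [330. 279.] 119 c [676.2 124.7] s [43.5 38.1] a 2.6 z [53.1 55.6 58.6] med [674.3 123.8]
[0.45120415 0.32064824 0.15498034] 0.0528512162527051
```

>>> {"name": "servo_tool", "arguments": {
  "deltas": [
    {"dp":[0.0715,-0.1095,0],"spin":-0.0285},
    {"dp":[0.0715,-0.1095,0],"spin":-0.0285},
    {"dp":[0.0715,-0.1095,0],"spin":-0.0285},
    {"dp":[0.0715,-0.1095,0],"spin":-0.0285},
    {"dp":[0.0715,-0.1095,0],"spin":-0.0285},
    {"dp":[0.0715,-0.1095,0],"spin":-0.0285},
    {"dp":[0.0715,-0.1095,0],"spin":-0.0285},
    {"dp":[0.0715,-0.1095,0],"spin":-0.0285}
  ],
  "grip": 0.7
}}

```text
time_s: 9.07
eef_pos: [0.5642, 0.1459, 0.1526]
orientation: [-0.0, 0.853, 0.522, 0.0]
contact_force: [0.4, -0.9, -0.3]
width: 0.0596
finger_force: 0.0
```

```bash
python3 - <<'E'
from w import *
tops('wrist',.057,.08);print(sense()['eef_pos'])
E
```

```text
wrist [445. 170.] 978 c [674.6 124.4] s [40.7 41. ] a 17.6 z [57.2 57.8 58.9] med [674.7 125.1]
wrist [276. 220.] 3949 c [565.4 145.3] s [44.2 36.9] a 63.2 z [66.8 67.9 69. ] med [566.3 147.4]
wrist [308. 303.] 1564 c [557.8  79.9] s [14.3 56.2] a 84.0 z [60.5 65.2 67.1] med [557.6  82.8]
wrist [438. 323.] 460 c [632.7  20.8] s [10.5 26.4] a 73.7 z [58.3 63.  64.6] med [632.6  23.6]
[0.56699021 0.14227994 0.15265755]
```

>>> {"name": "servo_tool", "arguments": {
  "deltas": [
    {"dp":[-0.001,0.0019,-0.064],"spin":0},
    {"dp":[-0.001,0.0019,-0.064],"spin":0},
    {"dp":[-0.001,0.0019,-0.064],"spin":0},
    {"dp":[-0.001,0.0019,-0.064],"spin":0},
    {"dp":[-0.001,0.0019,-0.064],"spin":0},
    {"dp":[-0.001,0.0019,-0.064],"spin":0},
    {"dp":[-0.001,0.0019,-0.064],"spin":0},
    {"dp":[-0.001,0.0019,-0.064],"spin":0}
  ]
}}

```text
time_s: 9.78
eef_pos: [0.562, 0.1502, 0.0496]
orientation: [-0.0, 0.853, 0.523, 0.0]
contact_force: [0.5, 0.1, -0.3]
width: 0.0598
finger_force: 0.0
```

>>> {"name": "servo_tool", "arguments": {
  "deltas": [
    {"dp":[0,0,0],"spin":0},
    {"dp":[0,0,0],"spin":0},
    {"dp":[0,0,0],"spin":0},
    {"dp":[0,0,0],"spin":0},
    {"dp":[0,0,0],"spin":0},
    {"dp":[0,0,0],"spin":0},
    {"dp":[0,0,0],"spin":0},
    {"dp":[0,0,0.01],"spin":0}
  ],
  "grip": 0,
  "squeeze": 50
}}

```text
time_s: 10.45
eef_pos: [0.5619, 0.1493, 0.0517]
orientation: [-0.0, 0.853, 0.522, -0.0]
contact_force: [0.1, 0.3, -0.2]
width: 0.0352
finger_force: 49.8
```

>>> {"name": "servo_tool", "arguments": {
  "deltas": [
    {"dp":[0,0,0.0625],"spin":0},
    {"dp":[0,0,0.0625],"spin":0},
    {"dp":[0,0,0.0625],"spin":0},
    {"dp":[0,0,0.0625],"spin":0},
    {"dp":[0,0,0.0625],"spin":0},
    {"dp":[0,0,0.0625],"spin":0},
    {"dp":[0,0,0.0625],"spin":0},
    {"dp":[0,0,0.0625],"spin":0}
  ]
}}

```text
time_s: 11.12
eef_pos: [0.562, 0.1493, 0.1526]
orientation: [0.0, 0.853, 0.522, 0.0]
contact_force: [-0.0, 0.6, -0.4]
width: 0.0353
finger_force: 49.9
```

>>> {"name": "servo_tool", "arguments": {
  "deltas": [
    {"dp":[-0.007,0.084,0],"spin":0.0142},
    {"dp":[-0.007,0.084,0],"spin":0.0142},
    {"dp":[-0.007,0.084,0],"spin":0.0142},
    {"dp":[-0.007,0.084,0],"spin":0.0142},
    {"dp":[-0.007,0.084,0],"spin":0.0142},
    {"dp":[-0.007,0.084,0],"spin":0.0142},
    {"dp":[-0.007,0.084,0],"spin":0.0142},
    {"dp":[-0.007,0.084,0],"spin":0.0142}
  ]
}}

```text
time_s: 11.78
eef_pos: [0.5508, 0.2846, 0.152]
orientation: [0.0, 0.803, 0.597, 0.0]
contact_force: [-0.2, 0.3, -0.8]
width: 0.0353
finger_force: 49.9
```

>>> {"name": "servo_tool", "arguments": {
  "deltas": [
    {"dp":[-0.007,0.084,0],"spin":0.0142},
    {"dp":[-0.007,0.084,0],"spin":0.0142},
    {"dp":[-0.007,0.084,0],"spin":0.0142},
    {"dp":[-0.007,0.084,0],"spin":0.0142},
    {"dp":[-0.007,0.084,0],"spin":0.0142},
    {"dp":[-0.007,0.084,0],"spin":0.0142},
    {"dp":[-0.007,0.084,0],"spin":0.0142},
    {"dp":[-0.007,0.084,0],"spin":0.0142}
  ]
}}

```text
time_s: 12.45
eef_pos: [0.5395, 0.4189, 0.1519]
orientation: [0.0, 0.746, 0.666, -0.0]
contact_force: [-0.0, -0.1, 0.3]
width: 0.0353
finger_force: 49.8
```

>>> {"name": "servo_tool", "arguments": {
  "deltas": [
    {"dp":[0,0,-0.07],"spin":0},
    {"dp":[0,0,-0.07],"spin":0},
    {"dp":[0,0,-0.07],"spin":0},
    {"dp":[0,0,-0.07],"spin":0},
    {"dp":[0,0,-0.07],"spin":0},
    {"dp":[0,0,-0.07],"spin":0},
    {"dp":[0,0,-0.07],"spin":0},
    {"dp":[0,0,-0.07],"spin":0}
  ]
}}

```text
time_s: 13.12
eef_pos: [0.5396, 0.4181, 0.0392]
orientation: [-0.0, 0.746, 0.665, -0.0]
contact_force: [1.0, 0.4, -0.9]
width: 0.0353
finger_force: 49.9
```

>>> {"name": "servo_tool", "arguments": {
  "deltas": [
    {"dp":[0,0,0],"spin":0},
    {"dp":[0,0,0],"spin":0},
    {"dp":[0,0,0],"spin":0},
    {"dp":[0,0,0],"spin":0},
    {"dp":[0,0,0.02],"spin":0},
    {"dp":[0,0,0.04],"spin":0},
    {"dp":[0,0,0.05],"spin":0},
    {"dp":[0,0,0.05],"spin":0}
  ],
  "grip": 0.62
}}

```text
time_s: 13.78
eef_pos: [0.54, 0.4184, 0.0734]
orientation: [0.0, 0.746, 0.665, 0.0]
contact_force: [0.2, -0.7, -0.4]
width: 0.0527
finger_force: 0.0
```

>>> {"name": "servo_tool", "arguments": {
  "deltas": [
    {"dp":[0,0,0.05],"spin":0},
    {"dp":[0,0,0.05],"spin":0},
    {"dp":[0,0,0.05],"spin":0},
    {"dp":[0,0,0.05],"spin":0},
    {"dp":[0,-0.08,0.05],"spin":0},
    {"dp":[0,-0.08,0.05],"spin":0},
    {"dp":[0,-0.08,0.05],"spin":0},
    {"dp":[0,-0.08,0.05],"spin":0}
  ]
}}

```text
time_s: 14.45
eef_pos: [0.5396, 0.3532, 0.1528]
orientation: [-0.0, 0.746, 0.666, 0.0]
contact_force: [0.1, -0.4, 0.3]
width: 0.0528
finger_force: 0.0
```

```bash
python3 w.py | grep -v -e ' 36' -e 132
```

```text
wrist [240. 113.] 5081 c [483.1 386.2] s [169.9 203.9] a 83.1 z [53.3 54.5 55.8] med [545.3 457.8]
wrist [ 77. 289.] 1164 c [396.8 313.5] s [ 24.6 121.4] a 73.3 z [52.8 54.4 55.7] med [392.5 313.7]
scene [131. 197.] 106 c [ 484.1 -373.9] s [14.6 90. ] a 88.2 z [52.3 53.4 56. ] med [ 482.7 -373.2]
scene [282. 206.] 214 c [476.4  -1.6] s [37.6 38.4] a 66.7 z [56.2 63.7 66.6] med [481.6  -1.9]
scene [313. 237.] 156 c [566.7  79. ] s [13.4 69.9] a 84.4 z [59.3 63.9 67.5] med [570.7  79.1]
scene [209. 245.] 298 c [ 617.2 -147.9] s [40.8 41.7] a 89.3 z [55.6 64.1 67. ] med [ 620.9 -146.6]
scene [275. 254.] 377 c [6.248e+02 5.000e-01] s [54.9 37.7] a 75.2 z [57.7 62.2 65.1] med [628.2   1.4]
scene [330. 279.] 123 c [675.8 124.6] s [43.5 38.1] a 2.8 z [53.  55.6 58.9] med [673.9 123.8]
[0.54078733 0.35218673 0.15420587] 0.053010889895414394
```

>>> {"name": "servo_tool", "arguments": {
  "deltas": [
    {"dp":[-0.0197,-0.11,0],"spin":-0.0104},
    {"dp":[-0.0197,-0.11,0],"spin":-0.0104},
    {"dp":[-0.0197,-0.11,0],"spin":-0.0104},
    {"dp":[-0.0197,-0.11,0],"spin":-0.0104},
    {"dp":[-0.0197,-0.11,0],"spin":-0.0104},
    {"dp":[-0.0197,-0.11,0],"spin":-0.0104},
    {"dp":[-0.0197,-0.11,0],"spin":-0.0104},
    {"dp":[-0.0197,-0.11,0],"spin":-0.0104}
  ]
}}

```text
time_s: 15.22
eef_pos: [0.5078, 0.1773, 0.1518]
orientation: [-0.0, 0.789, 0.615, 0.0]
contact_force: [0.3, -0.8, 0.4]
width: 0.053
finger_force: 0.0
```

>>> {"name": "servo_tool", "arguments": {
  "deltas": [
    {"dp":[-0.0197,-0.11,0],"spin":-0.0104},
    {"dp":[-0.0197,-0.11,0],"spin":-0.0104},
    {"dp":[-0.0197,-0.11,0],"spin":-0.0104},
    {"dp":[-0.0197,-0.11,0],"spin":-0.0104},
    {"dp":[-0.0197,-0.11,0],"spin":-0.0104},
    {"dp":[-0.0197,-0.11,0],"spin":-0.0104},
    {"dp":[-0.0197,-0.1,0],"spin":-0.0104},
    {"dp":[-0.0197,-0.05,0],"spin":-0.0104}
  ],
  "grip": 0.62
}}

```text
time_s: 15.88
eef_pos: [0.4765, 0.0145, 0.1519]
orientation: [0.0, 0.827, 0.562, -0.0]
contact_force: [0.1, 0.1, -0.0]
width: 0.0528
finger_force: 0.0
```

```bash
python3 - <<'E'
from w import *
print(sense()['eef_pos']);camera('wrist');camera('wrist')
tops('wrist',.057,.08,f='w3.png');tops('wrist',.04,.05);tops('wrist',.027,.036);s=sense();print(s['eef_pos'],s['width'])
E
```

```text
[0.47648583 0.01445923 0.1518604 ]
wrist [378.  68.] 3187 c [564.5  78.4] s [14.5 69.9] a 84.3 z [62.6 65.6 67.3] med [564.2  78.6]
wrist [505. 156.] 5255 c [ 6.233e+02 -2.000e-01] s [54.3 36.1] a 75.2 z [62.4 63.8 64.9] med [621.9   1.9]
wrist [284. 244.] 2738 c [475.7  -3.1] s [37.1 32. ] a 68.8 z [64.8 65.8 67. ] med [476.3  -1.1]
wrist [531. 345.] 2493 c [ 613.9 -147.9] s [43.  36.7] a 89.9 z [60.9 65.6 66.7] med [ 614.1 -141.1]
wrist [468. 151.] 736 c [613.8  10.2] s [64.7 29.7] a 42.5 z [41.  45.6 49.6] med [608.3   9.8]
wrist [395. 201.] 7443 c [563.1 -13.9] s [104.6  52.6] a 83.6 z [43.  44.4 46.2] med [555.4  -5.1]
wrist [284. 200.] 1360 c [485.5  21.6] s [19.2 32.1] a 68.6 z [43.  44.  47.1] med [485.4  21.4]
wrist [409. 285.] 129 c [548.7 -76.7] s [16.2  6. ] a 84.5 z [40.6 42.4 44.8] med [548.4 -74.3]
wrist [507. 320.] 578 c [ 608.2 -132.5] s [42.5 20.5] a 34.4 z [41.1 45.1 49.5] med [ 609.6 -128.5]
wrist [203.  17.] 247 c [479.2 149.5] s [ 8.  37.1] a 86.3 z [28.4 33.  35.8] med [482.  147.5]
wrist [161.  76.] 2319 c [440.8 126. ] s [50.2 18.8] a 84.6 z [30.7 31.8 33. ] 
[... 340 characters left out ...]
] s [111.   12.6] a 76.8 z [28.  32.  35.6] med [539.4   7.1]
wrist [421. 163.] 79 c [583.4   8.5] s [13.3  5.6] a 19.9 z [28.4 32.5 35.7] med [583.3   8.7]
wrist [283. 183.] 130 c [488.7  30.1] s [ 1.  31.4] a 68.5 z [27.6 30.8 35.3] med [488.1  30.5]
wrist [215. 227.] 1648 c [429.7  16.4] s [50.6 18.5] a 84.4 z [30.8 31.9 33. ] med [430.5  17.8]
wrist [463. 275.] 3607 c [586.4 -89.3] s [ 31.9 122.6] a 84.2 z [31.5 35.4 35.9] med [592.6 -84.8]
wrist [310. 312.] 1362 c [471.6 -77.7] s [31.4 46.2] a 84.6 z [30.5 35.3 35.9] med [471.9 -71.9]
wrist [496. 311.] 475 c [ 608.1 -132.6] s [43.5 21.9] a 33.9 z [27.9 31.4 35.5] med [ 608.8 -128.3]
[0.47682778 0.0168914  0.15184014] 0.05261300268294699
```

View pics/w3.png

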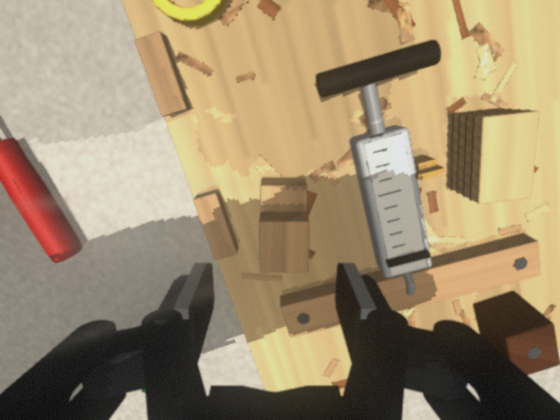

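Wrist view: c's upper step is at (284,244), the green-free wooden one, with its foot at (284,200) and the short batten beside it at (215,227). The handle is at (378,68), the pointer at (408,258) and the brass mark at (428,168). I grip c at its upper part.

>>> {"name": "servo_tool", "arguments": {
  "deltas": [
    {"dp":[0,-0.0112,-0.063],"spin":0},
    {"dp":[0,-0.0112,-0.063],"spin":0},
    {"dp":[0,-0.0112,-0.063],"spin":0},
    {"dp":[0,-0.0112,-0.063],"spin":0},
    {"dp":[0,-0.0112,-0.063],"spin":0},
    {"dp":[0,-0.0112,-0.063],"spin":0},
    {"dp":[0,-0.0112,-0.063],"spin":0},
    {"dp":[0,-0.0112,-0.063],"spin":0}
  ],
  "grip": 0.55
}}

```text
time_s: 16.8
eef_pos: [0.477, -0.0007, 0.0504]
orientation: [-0.0, 0.826, 0.563, 0.0]
contact_force: [0.8, 0.1, 0.3]
width: 0.0471
finger_force: 0.0
```

>>> {"name": "servo_tool", "arguments": {
  "deltas": [
    {"dp":[0,0,0],"spin":0},
    {"dp":[0,0,0],"spin":0},
    {"dp":[0,0,0],"spin":0},
    {"dp":[0,0,0],"spin":0},
    {"dp":[0,0,0],"spin":0},
    {"dp":[0,0,0],"spin":0},
    {"dp":[0,0,0],"spin":0},
    {"dp":[0,0,0.01],"spin":0}
  ],
  "grip": 0
}}

```text
time_s: 17.47
eef_pos: [0.4765, -0.0017, 0.053]
orientation: [-0.0, 0.827, 0.562, -0.0]
contact_force: [0.0, -0.3, 0.0]
width: 0.0312
finger_force: 51.6
```

>>> {"name": "servo_tool", "arguments": {
  "deltas": [
    {"dp":[0,0,0.0625],"spin":0},
    {"dp":[0,0,0.0625],"spin":0},
    {"dp":[0,0,0.0625],"spin":0},
    {"dp":[0,0,0.0625],"spin":0},
    {"dp":[0,0,0.0625],"spin":0},
    {"dp":[0,0,0.0625],"spin":0},
    {"dp":[0,0,0.0625],"spin":0},
    {"dp":[0,0,0.0625],"spin":0}
  ]
}}

```text
time_s: 18.13
eef_pos: [0.4765, -0.0018, 0.1538]
orientation: [0.0, 0.827, 0.562, 0.0]
contact_force: [0.5, -0.2, -0.9]
width: 0.0314
finger_force: 51.6
```

>>> {"name": "servo_tool", "arguments": {
  "deltas": [
    {"dp":[-0.0022,0.1315,0],"spin":0.0105},
    {"dp":[-0.0022,0.1315,0],"spin":0.0105},
    {"dp":[-0.0022,0.1315,0],"spin":0.0105},
    {"dp":[-0.0022,0.1315,0],"spin":0.0105},
    {"dp":[-0.0022,0.1315,0],"spin":0.0105},
    {"dp":[-0.0022,0.1315,0],"spin":0.0105},
    {"dp":[-0.0022,0.1315,0],"spin":0.0105},
    {"dp":[-0.0022,0.1315,0],"spin":0.0105}
  ]
}}

```text
time_s: 18.8
eef_pos: [0.4729, 0.21, 0.1532]
orientation: [0.0, 0.788, 0.616, 0.0]
contact_force: [0.9, -0.8, -0.6]
width: 0.0313
finger_force: 51.7
```

>>> {"name": "servo_tool", "arguments": {
  "deltas": [
    {"dp":[-0.0022,0.1315,0],"spin":0.0105},
    {"dp":[-0.0022,0.1315,0],"spin":0.0105},
    {"dp":[-0.0022,0.1315,0],"spin":0.0105},
    {"dp":[-0.0022,0.1315,0],"spin":0.0105},
    {"dp":[-0.0022,0.1315,0],"spin":0.0105},
    {"dp":[-0.0022,0.1315,0],"spin":0.0105},
    {"dp":[-0.0022,0.1315,0],"spin":0.0105},
    {"dp":[-0.0022,0.1315,0],"spin":0.0105}
  ]
}}

```text
time_s: 19.47
eef_pos: [0.4693, 0.4203, 0.1531]
orientation: [0.0, 0.745, 0.667, -0.0]
contact_force: [1.1, 0.5, 0.4]
width: 0.0311
finger_force: 51.8
```

>>> {"name": "servo_tool", "arguments": {
  "deltas": [
    {"dp":[0,0,-0.07],"spin":0},
    {"dp":[0,0,-0.07],"spin":0},
    {"dp":[0,0,-0.07],"spin":0},
    {"dp":[0,0,-0.07],"spin":0},
    {"dp":[0,0,-0.07],"spin":0},
    {"dp":[0,0,-0.07],"spin":0},
    {"dp":[0,0,-0.07],"spin":0},
    {"dp":[0,0,-0.07],"spin":0}
  ]
}}

```text
time_s: 20.13
eef_pos: [0.4696, 0.419, 0.0404]
orientation: [-0.0, 0.746, 0.666, -0.0]
contact_force: [-0.6, 0.8, -0.8]
width: 0.0309
finger_force: 51.8
```

>>> {"name": "servo_tool", "arguments": {
  "deltas": [
    {"dp":[0,0,0],"spin":0},
    {"dp":[0,0,0],"spin":0},
    {"dp":[0,0,0],"spin":0},
    {"dp":[0,0,0],"spin":0},
    {"dp":[0,0,0.02],"spin":0},
    {"dp":[0,0,0.04],"spin":0},
    {"dp":[0,0,0.05],"spin":0},
    {"dp":[0,0,0.05],"spin":0}
  ],
  "grip": 0.55
}}

```text
time_s: 20.8
eef_pos: [0.4698, 0.4193, 0.0745]
orientation: [0.0, 0.746, 0.666, 0.0]
contact_force: [0.5, 0.4, -0.2]
width: 0.0468
finger_force: 0.0
```

>>> {"name": "servo_tool", "arguments": {
  "deltas": [
    {"dp":[0,0,0.05],"spin":0},
    {"dp":[0,0,0.05],"spin":0},
    {"dp":[0,0,0.05],"spin":0},
    {"dp":[0,0,0.05],"spin":0},
    {"dp":[0.04,-0.08,0.05],"spin":0},
    {"dp":[0.04,-0.08,0.05],"spin":0},
    {"dp":[0.04,-0.08,0.05],"spin":0},
    {"dp":[0.04,-0.08,0.05],"spin":0}
  ]
}}

```text
time_s: 21.47
eef_pos: [0.5018, 0.3545, 0.1541]
orientation: [0.0, 0.746, 0.667, 0.0]
contact_force: [0.2, -0.3, -0.8]
width: 0.0467
finger_force: 0.0
```

```bash
python3 w.py s| grep -v -e ' 36' -e 132
```

```text
Traceback (most recent call last):
  File "w.py", line 15, in <module>
    tops('wrist',f=sys.argv[1] if len(sys.argv)>1 else None); tops('scene')
    ~~~~^^^^^^^^^^^^^^^^^^^^^^^^^^^^^^^^^^^^^^^^^^^^^^^^^^^^
  File "w.py", line 5, in tops
    im,d,i=snap(n,f);P=cloud(d,i);z=P[...,2]
           ~~~~^^^^^
  File "h.py", line 5, in snap
    if f: cv2.imwrite('pics/'+f,im[:,:,::-1])
          ~~~~~~~~~~~^^^^^^^^^^^^^^^^^^^^^^^^
cv2.error: OpenCV(4.12.0) /io/opencv/modules/imgcodecs/src/loadsave.cpp:1051: error: (-2:Unspecified error) could not find a writer for the specified extension in function 'imwrite_'
```

>>> {"name": "servo_tool", "arguments": {
  "deltas": [
    {"dp":[0.0375,-0.1103,0],"spin":-0.0058},
    {"dp":[0.0375,-0.1103,0],"spin":-0.0058},
    {"dp":[0.0375,-0.1103,0],"spin":-0.0058},
    {"dp":[0.0375,-0.1103,0],"spin":-0.0058},
    {"dp":[0.0375,-0.1103,0],"spin":-0.0058},
    {"dp":[0.0375,-0.1103,0],"spin":-0.0058},
    {"dp":[0.0375,-0.1103,0],"spin":-0.0058},
    {"dp":[0.0375,-0.1103,0],"spin":-0.0058}
  ],
  "grip": 0.6
}}

```text
time_s: 22.18
eef_pos: [0.5619, 0.1776, 0.1536]
orientation: [0.0, 0.77, 0.639, 0.0]
contact_force: [-0.1, -0.3, 0.2]
width: 0.0513
finger_force: 0.0
```

>>> {"name": "servo_tool", "arguments": {
  "deltas": [
    {"dp":[0.0375,-0.1103,0],"spin":-0.0058},
    {"dp":[0.0375,-0.1103,0],"spin":-0.0058},
    {"dp":[0.0375,-0.1103,0],"spin":-0.0058},
    {"dp":[0.0375,-0.1103,0],"spin":-0.0058},
    {"dp":[0.0375,-0.1103,0],"spin":-0.0058},
    {"dp":[0.0375,-0.1103,0],"spin":-0.0058},
    {"dp":[0.0375,-0.1103,0],"spin":-0.0058},
    {"dp":[0.0375,-0.1103,0],"spin":-0.0058}
  ]
}}

```text
time_s: 22.85
eef_pos: [0.6219, 0.0011, 0.1535]
orientation: [0.0, 0.792, 0.61, 0.0]
contact_force: [0.2, 0.6, 0.3]
width: 0.0514
finger_force: 0.0
```

```bash
python3 - <<'E'
from w import *
camera('wrist');camera('wrist')
im,d,i,P=tops('wrist',.057,.08,f='w4.png')
s=sense();print(s['eef_pos'],s['width'])
# brass mark: yellow saturated on/near housing, panel frame
h=cv2.cvtColor(im[:,:,::-1].copy(),cv2.COLOR_BGR2HSV)
O=np.array([556.7,2.5]);a=np.radians(-5.8);ex=np.array([np.cos(a),np.sin(a)]);ey=np.array([-np.sin(a),np.cos(a)])
q=P[...,:2]*1000-O;X=q@ex;Y=q@ey;Z=P[...,2]*1000
m=(X>16)&(X<34)&(Y>-70)&(Y<37)&(Z>34)&(Z<60)
print(m.sum()); 
if m.sum(): print(np.percentile(X[m],[2,50,98]),np.percentile(Y[m],[2,50,98]),np.percentile(Z[m],[2,50,98]))
m=(abs(X)<10)&(Y>-75)&(Y<37)&(Z>40)&(Z<60)&(h[...,2]<60)
print('ptr',m.sum(),np.median(X[m]),np.percentile(Y[m],[5,50,95]),np.median(Z[m]))
E
```

```text
wrist [306.  15.] 489 c [671.1 110.9] s [13.8 37.9] a 75.0 z [57.2 57.9 58.9] med [669.9 109. ]
wrist [146. 121.] 2853 c [564.6  78.6] s [14.2 70.4] a 84.1 z [62.5 65.6 67.3] med [566.1  78.6]
wrist [275. 216.] 4326 c [ 6.236e+02 -3.000e-01] s [54.5 34.1] a 74.9 z [63.  63.9 65. ] med [624.    1.8]
wrist [310. 378.] 656 c [ 616.5 -131.1] s [14.8 37.7] a 72.4 z [58.7 64.5 66.4] med [ 617.3 -128.9]
[0.62198958 0.00069947 0.15325657] 0.05096866575099141
1178
[16.08953416 18.1508969  33.08652363] [-62.34736161   2.9490659   33.5746447 ] [34.52502736 41.75376144 49.44944471]
  return _methods._mean(a, axis=axis, dtype=dtype,
  ret = ret.dtype.type(ret / rcount)
Traceback (most recent call last):
IndexError: index -1 is out of bounds for axis 0 with size 0
```

View pics/w4.png

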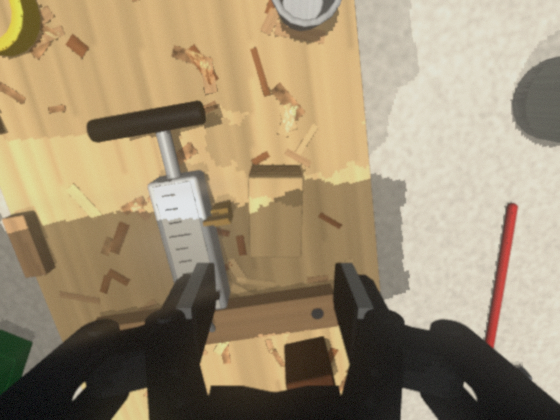

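Wrist view: plywood d is at (275,216), and the brass mark at (220,212) lies between it and the housing. I keep the opening small and shift away from the mark.

>>> {"name": "servo_tool", "arguments": {
  "deltas": [
    {"dp":[0.0028,-0.0011,-0.0608],"spin":0},
    {"dp":[0.0028,-0.0011,-0.0608],"spin":0},
    {"dp":[0.0028,-0.0011,-0.0608],"spin":0},
    {"dp":[0.0028,-0.0011,-0.0608],"spin":0},
    {"dp":[0.0028,-0.0011,-0.0608],"spin":0},
    {"dp":[0.0028,-0.0011,-0.0608],"spin":0},
    {"dp":[0.0028,-0.0011,-0.0608],"spin":0},
    {"dp":[0.0028,-0.0011,-0.0608],"spin":0}
  ],
  "grip": 0.55
}}

```text
time_s: 23.67
eef_pos: [0.626, 0.001, 0.055]
orientation: [-0.0, 0.792, 0.611, 0.0]
contact_force: [0.3, -1.3, -0.8]
width: 0.0468
finger_force: 0.0
```

>>> {"name": "servo_tool", "arguments": {
  "deltas": [
    {"dp":[0,0,0],"spin":0},
    {"dp":[0,0,0],"spin":0},
    {"dp":[0,0,0],"spin":0},
    {"dp":[0,0,0],"spin":0},
    {"dp":[0,0,0],"spin":0},
    {"dp":[0,0,0],"spin":0},
    {"dp":[0,0,0],"spin":0},
    {"dp":[0,0,0.01],"spin":0}
  ],
  "grip": 0
}}

```text
time_s: 24.33
eef_pos: [0.6259, 0.0003, 0.0577]
orientation: [-0.0, 0.792, 0.61, -0.0]
contact_force: [-0.9, 0.2, -0.3]
width: 0.033
finger_force: 53.0
```

>>> {"name": "servo_tool", "arguments": {
  "deltas": [
    {"dp":[0,0,0.0625],"spin":0},
    {"dp":[0,0,0.0625],"spin":0},
    {"dp":[0,0,0.0625],"spin":0},
    {"dp":[0,0,0.0625],"spin":0},
    {"dp":[0,0,0.0625],"spin":0},
    {"dp":[0,0,0.0625],"spin":0},
    {"dp":[0,0,0.0625],"spin":0},
    {"dp":[0,0,0.0625],"spin":0}
  ]
}}

```text
time_s: 25.0
eef_pos: [0.626, 0.0004, 0.1586]
orientation: [0.0, 0.792, 0.61, 0.0]
contact_force: [0.2, 0.0, -1.1]
width: 0.033
finger_force: 53.0
```

>>> {"name": "servo_tool", "arguments": {
  "deltas": [
    {"dp":[-0.0297,0.1069,0],"spin":0.0059},
    {"dp":[-0.0297,0.1069,0],"spin":0.0059},
    {"dp":[-0.0297,0.1069,0],"spin":0.0059},
    {"dp":[-0.0297,0.1069,0],"spin":0.0059},
    {"dp":[-0.0297,0.1069,0],"spin":0.0059},
    {"dp":[-0.0297,0.1069,0],"spin":0.0059},
    {"dp":[-0.0297,0.1069,0],"spin":0.0059},
    {"dp":[-0.0297,0.1069,0],"spin":0.0059}
  ]
}}

```text
time_s: 25.67
eef_pos: [0.5782, 0.1724, 0.158]
orientation: [0.0, 0.769, 0.639, 0.0]
contact_force: [0.2, -0.7, -0.2]
width: 0.033
finger_force: 53.1
```

>>> {"name": "servo_tool", "arguments": {
  "deltas": [
    {"dp":[-0.0297,0.1069,0],"spin":0.0059},
    {"dp":[-0.0297,0.1069,0],"spin":0.0059},
    {"dp":[-0.0297,0.1069,0],"spin":0.0059},
    {"dp":[-0.0297,0.1069,0],"spin":0.0059},
    {"dp":[-0.0297,0.1069,0],"spin":0.0059},
    {"dp":[-0.0297,0.1069,0],"spin":0.0059},
    {"dp":[-0.0297,0.1069,0],"spin":0.0059},
    {"dp":[-0.0297,0.1069,0],"spin":0.0059}
  ]
}}

```text
time_s: 26.33
eef_pos: [0.5306, 0.3435, 0.158]
orientation: [0.0, 0.745, 0.667, 0.0]
contact_force: [0.3, -0.1, 0.7]
width: 0.0332
finger_force: 53.1
```

>>> {"name": "servo_tool", "arguments": {
  "deltas": [
    {"dp":[0,0,-0.07],"spin":0},
    {"dp":[0,0,-0.07],"spin":0},
    {"dp":[0,0,-0.07],"spin":0},
    {"dp":[0,0,-0.07],"spin":0},
    {"dp":[0,0,-0.07],"spin":0},
    {"dp":[0,0,-0.07],"spin":0},
    {"dp":[0,0,-0.07],"spin":0},
    {"dp":[0,0,-0.07],"spin":0}
  ]
}}

```text
time_s: 27.0
eef_pos: [0.5311, 0.3425, 0.0453]
orientation: [0.0, 0.745, 0.667, 0.0]
contact_force: [-0.4, 0.6, -0.9]
width: 0.0327
finger_force: 53.1
```

>>> {"name": "servo_tool", "arguments": {
  "deltas": [
    {"dp":[0,0,0],"spin":0},
    {"dp":[0,0,0],"spin":0},
    {"dp":[0,0,0],"spin":0},
    {"dp":[0,0,0],"spin":0},
    {"dp":[0,0,0.02],"spin":0},
    {"dp":[0,0,0.04],"spin":0},
    {"dp":[0,0,0.05],"spin":0},
    {"dp":[0,0,0.05],"spin":0}
  ],
  "grip": 0.58
}}

```text
time_s: 27.67
eef_pos: [0.5314, 0.3426, 0.0793]
orientation: [0.0, 0.745, 0.667, 0.0]
contact_force: [-0.2, -0.1, 1.2]
width: 0.0496
finger_force: 0.0
```

>>> {"name": "servo_tool", "arguments": {
  "deltas": [
    {"dp":[0,0,0.05],"spin":0},
    {"dp":[0,0,0.05],"spin":0},
    {"dp":[0,0,0.05],"spin":0},
    {"dp":[0,0,0.05],"spin":0},
    {"dp":[0,-0.08,0.05],"spin":0},
    {"dp":[0,-0.08,0.05],"spin":0},
    {"dp":[0,-0.08,0.05],"spin":0},
    {"dp":[0,-0.08,0.05],"spin":0}
  ]
}}

```text
time_s: 28.33
eef_pos: [0.5309, 0.2763, 0.1587]
orientation: [0.0, 0.745, 0.667, -0.0]
contact_force: [-0.1, -0.6, 0.3]
width: 0.0495
finger_force: 0.0
```

```bash
python3 w.py | grep -v -e ' 36' 
```

```text
wrist [140.  15.] 600 c [466.8 406.2] s [16.8 31.3] a 82.9 z [52.1 52.4 53.3] med [465.6 406.5]
wrist [262.  11.] 1441 c [536.9 400.1] s [12.8 35.9] a 82.6 z [52.8 53.8 55.1] med [537.1 400. ]
wrist [231. 149.] 3397 c [468.  357.3] s [111.6 227.8] a 83.8 z [53.4 54.6 55.8] med [526.9 310.7]
scene [131. 196.] 98 c [ 482.3 -373.8] s [14.2 87.9] a 87.3 z [52.3 53.6 55.8] med [ 482.9 -373.4]
scene [313. 237.] 157 c [566.3  78.9] s [13.3 71.8] a 84.3 z [60.2 63.9 66.9] med [570.5  79. ]
scene [209. 245.] 299 c [ 616.9 -147.3] s [40.3 40. ] a 89.3 z [56.1 64.  66.9] med [ 620.2 -146.1]
scene [463. 243.] 103 c [541.6 415.4] s [41.3 35.9] a 85.9 z [52.2 53.1 55. ] med [540.1 418.5]
scene [330. 279.] 119 c [676.5 124.8] s [40.7 38.1] a 2.7 z [53.3 55.8 58.7] med [674.2 123.8]
[0.53209051 0.27554856 0.15992341] 0.049544575463129195
```

>>> {"name": "servo_tool", "arguments": {
  "deltas": [
    {"dp":[0.0256,-0.1323,0],"spin":0.0036},
    {"dp":[0.0256,-0.1323,0],"spin":0.0036},
    {"dp":[0.0256,-0.1323,0],"spin":0.0036},
    {"dp":[0.0256,-0.1323,0],"spin":0.0036},
    {"dp":[0.0256,-0.1323,0],"spin":0.0036},
    {"dp":[0.0256,-0.1323,0],"spin":0.0036},
    {"dp":[0.0256,-0.1323,0],"spin":0.0036},
    {"dp":[0.0256,-0.1323,0],"spin":0.0036}
  ],
  "grip": 0.7
}}

```text
time_s: 29.1
eef_pos: [0.5718, 0.065, 0.1576]
orientation: [-0.0, 0.73, 0.684, -0.0]
contact_force: [-0.0, 0.8, -0.3]
width: 0.0597
finger_force: 0.0
```

>>> {"name": "servo_tool", "arguments": {
  "deltas": [
    {"dp":[0.0256,-0.1323,0],"spin":0.0036},
    {"dp":[0.0256,-0.1323,0],"spin":0.0036},
    {"dp":[0.0256,-0.1323,0],"spin":0.0036},
    {"dp":[0.0256,-0.1323,0],"spin":0.0036},
    {"dp":[0.0256,-0.1323,0],"spin":0.0036},
    {"dp":[0.0256,-0.1323,0],"spin":0.0036},
    {"dp":[0.0256,-0.1323,0],"spin":0.0036},
    {"dp":[0.0256,-0.1323,0],"spin":0.0036}
  ]
}}

```text
time_s: 29.77
eef_pos: [0.6126, -0.1466, 0.1576]
orientation: [-0.0, 0.714, 0.7, -0.0]
contact_force: [-1.0, -0.4, -0.4]
width: 0.0596
finger_force: 0.0
```

```bash
python3 - <<'E'
from w import *
camera('wrist');camera('wrist')
tops('wrist',.057,.08);s=sense();print(s['eef_pos'],s['width'])
E
```

```text
wrist [277. 215.] 3351 c [ 614.5 -147.9] s [40.  35.9] a 89.5 z [64.8 65.9 67. ] med [ 614.7 -146. ]
[ 0.61271129 -0.14711123  0.15732451] 0.059597380564112776
```

>>> {"name": "servo_tool", "arguments": {
  "deltas": [
    {"dp":[0.001,-0.0005,-0.067],"spin":0},
    {"dp":[0.001,-0.0005,-0.067],"spin":0},
    {"dp":[0.001,-0.0005,-0.067],"spin":0},
    {"dp":[0.001,-0.0005,-0.067],"spin":0},
    {"dp":[0.001,-0.0005,-0.067],"spin":0},
    {"dp":[0.001,-0.0005,-0.067],"spin":0},
    {"dp":[0.001,-0.0005,-0.067],"spin":0},
    {"dp":[0.001,-0.0005,-0.067],"spin":0}
  ]
}}

```text
time_s: 30.58
eef_pos: [0.6141, -0.1447, 0.0499]
orientation: [-0.0, 0.714, 0.701, 0.0]
contact_force: [0.3, -0.3, -1.0]
width: 0.0595
finger_force: 0.0
```

>>> {"name": "servo_tool", "arguments": {
  "deltas": [
    {"dp":[0,0,0],"spin":0},
    {"dp":[0,0,0],"spin":0},
    {"dp":[0,0,0],"spin":0},
    {"dp":[0,0,0],"spin":0},
    {"dp":[0,0,0],"spin":0},
    {"dp":[0,0,0],"spin":0},
    {"dp":[0,0,0],"spin":0},
    {"dp":[0,0,0.01],"spin":0}
  ],
  "grip": 0
}}

```text
time_s: 31.25
eef_pos: [0.6144, -0.1457, 0.0524]
orientation: [-0.0, 0.714, 0.7, -0.0]
contact_force: [-0.1, 0.9, -0.1]
width: 0.0353
finger_force: 50.8
```

>>> {"name": "servo_tool", "arguments": {
  "deltas": [
    {"dp":[0,0,0.0625],"spin":0},
    {"dp":[0,0,0.0625],"spin":0},
    {"dp":[0,0,0.0625],"spin":0},
    {"dp":[0,0,0.0625],"spin":0},
    {"dp":[0,0,0.0625],"spin":0},
    {"dp":[0,0,0.0625],"spin":0},
    {"dp":[0,0,0.0625],"spin":0},
    {"dp":[0,0,0.0625],"spin":0}
  ]
}}

```text
time_s: 31.92
eef_pos: [0.6145, -0.1457, 0.1533]
orientation: [0.0, 0.714, 0.7, 0.0]
contact_force: [0.5, 0.3, -0.5]
width: 0.035
finger_force: 50.8
```

>>> {"name": "servo_tool", "arguments": {
  "deltas": [
    {"dp":[-0.0462,0.1048,0],"spin":-0.0023},
    {"dp":[-0.0462,0.1048,0],"spin":-0.0023},
    {"dp":[-0.0462,0.1048,0],"spin":-0.0023},
    {"dp":[-0.0462,0.1048,0],"spin":-0.0023},
    {"dp":[-0.0462,0.1048,0],"spin":-0.0023},
    {"dp":[-0.0462,0.1048,0],"spin":-0.0023},
    {"dp":[-0.0462,0.1048,0],"spin":-0.0023},
    {"dp":[-0.0462,0.1048,0],"spin":-0.0023}
  ]
}}

```text
time_s: 32.58
eef_pos: [0.5401, 0.0229, 0.1528]
orientation: [0.0, 0.724, 0.69, 0.0]
contact_force: [0.4, 0.1, -1.2]
width: 0.0354
finger_force: 50.9
```

>>> {"name": "servo_tool", "arguments": {
  "deltas": [
    {"dp":[-0.0462,0.1048,0],"spin":-0.0023},
    {"dp":[-0.0462,0.1048,0],"spin":-0.0023},
    {"dp":[-0.0462,0.1048,0],"spin":-0.0023},
    {"dp":[-0.0462,0.1048,0],"spin":-0.0023},
    {"dp":[-0.0462,0.1048,0],"spin":-0.0023},
    {"dp":[-0.0462,0.1048,0],"spin":-0.0023},
    {"dp":[-0.0462,0.1048,0],"spin":-0.0023},
    {"dp":[-0.0462,0.1048,0],"spin":-0.0023}
  ]
}}

```text
time_s: 33.25
eef_pos: [0.4662, 0.1906, 0.1528]
orientation: [0.0, 0.734, 0.679, 0.0]
contact_force: [0.4, 0.6, -0.9]
width: 0.0355
finger_force: 50.9
```

>>> {"name": "servo_tool", "arguments": {
  "deltas": [
    {"dp":[-0.0462,0.1048,0],"spin":-0.0023},
    {"dp":[-0.0462,0.1048,0],"spin":-0.0023},
    {"dp":[-0.0462,0.1048,0],"spin":-0.0023},
    {"dp":[-0.0462,0.1048,0],"spin":-0.0023},
    {"dp":[-0.0462,0.1048,0],"spin":-0.0023},
    {"dp":[-0.0462,0.1048,0],"spin":-0.0023},
    {"dp":[-0.0462,0.1048,0],"spin":-0.0023},
    {"dp":[-0.0462,0.1048,0],"spin":-0.0023}
  ]
}}

```text
time_s: 33.92
eef_pos: [0.3923, 0.3583, 0.1528]
orientation: [0.0, 0.744, 0.669, 0.0]
contact_force: [0.4, 0.3, -0.1]
width: 0.035
finger_force: 50.9
```

>>> {"name": "servo_tool", "arguments": {
  "deltas": [
    {"dp":[0,0,-0.07],"spin":0},
    {"dp":[0,0,-0.07],"spin":0},
    {"dp":[0,0,-0.07],"spin":0},
    {"dp":[0,0,-0.07],"spin":0},
    {"dp":[0,0,-0.07],"spin":0},
    {"dp":[0,0,-0.07],"spin":0},
    {"dp":[0,0,-0.07],"spin":0},
    {"dp":[0,0,-0.07],"spin":0}
  ]
}}

```text
time_s: 34.58
eef_pos: [0.3929, 0.3574, 0.0401]
orientation: [0.0, 0.744, 0.669, 0.0]
contact_force: [0.3, -0.8, -0.6]
width: 0.0352
finger_force: 50.9
```

>>> {"name": "servo_tool", "arguments": {
  "deltas": [
    {"dp":[0,0,0],"spin":0},
    {"dp":[0,0,0],"spin":0},
    {"dp":[0,0,0],"spin":0},
    {"dp":[0,0,0],"spin":0},
    {"dp":[0,0,0.02],"spin":0},
    {"dp":[0,0,0.04],"spin":0},
    {"dp":[0,0,0.05],"spin":0},
    {"dp":[0,0,0.05],"spin":0}
  ],
  "grip": 0.6
}}

```text
time_s: 35.25
eef_pos: [0.393, 0.3575, 0.074]
orientation: [0.0, 0.744, 0.669, 0.0]
contact_force: [0.2, 0.5, -0.0]
width: 0.0511
finger_force: 0.0
```

>>> {"name": "servo_tool", "arguments": {
  "deltas": [
    {"dp":[0,0,0.06],"spin":0},
    {"dp":[0,0,0.06],"spin":0},
    {"dp":[0,0,0.06],"spin":0},
    {"dp":[0,0,0.06],"spin":0},
    {"dp":[0,-0.08,0.06],"spin":0},
    {"dp":[0,-0.08,0.06],"spin":0},
    {"dp":[0,-0.08,0.06],"spin":0},
    {"dp":[0,-0.08,0.06],"spin":0}
  ]
}}

```text
time_s: 35.92
eef_pos: [0.3928, 0.2928, 0.1703]
orientation: [0.0, 0.743, 0.669, 0.001]
contact_force: [0.9, -0.2, -0.2]
width: 0.0511
finger_force: 0.0
```

```bash
python3 - <<'E'
from w import *
im,d,i,P=tops('scene',f='s5.png')
cv2.imwrite('pics/s5c.png',cv2.resize(im[150:310,90:500,::-1],None,fx=1.9,fy=1.9,interpolation=cv2.INTER_CUBIC))
print(sense()['eef_pos'])
E
```

```text
scene [131. 196.] 109 c [ 481.1 -374. ] s [14.7 87.2] a 87.7 z [52.3 53.5 55.9] med [ 482.2 -374.1]
scene [313. 237.] 156 c [566.9  78.8] s [13.2 72.8] a 84.3 z [59.5 63.8 67. ] med [571.4  79. ]
scene [ 36. 270.] 326 c [ 730.2 -507. ] s [48.4 49.9] a 11.8 z [53.7 56.4 59.1] med [ 730.8 -503.7]
scene [330. 279.] 118 c [676.2 124.6] s [42.1 38. ] a 2.1 z [53.2 55.7 58.4] med [675.9 123.8]
[0.39351481 0.29107306 0.17224762]
```

View pics/s5c.png

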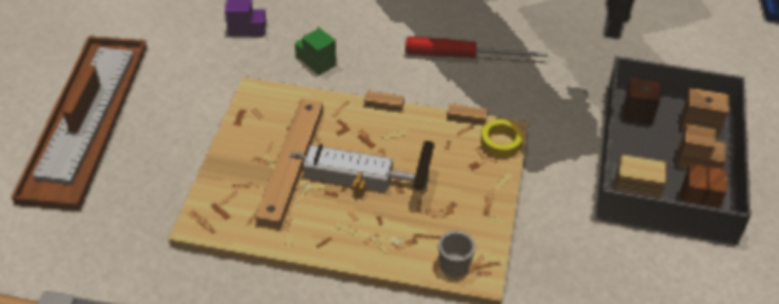

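All five offcuts stand in the bin (crop: upper left, upper right, two at the right, one lower left), and the panel is clear apart from the tin and tape. Next is the straightedge.

>>> {"name": "servo_tool", "arguments": {
  "deltas": [
    {"dp":[0.0183,-0.1385,0],"spin":0.0432},
    {"dp":[0.0183,-0.1385,0],"spin":0.0432},
    {"dp":[0.0183,-0.1385,0],"spin":0.0432},
    {"dp":[0.0183,-0.1385,0],"spin":0.0432},
    {"dp":[0.0183,-0.1385,0],"spin":0.0432},
    {"dp":[0.0183,-0.1385,0],"spin":0.0432},
    {"dp":[0.0183,-0.1385,0],"spin":0.0432},
    {"dp":[0.0183,-0.1385,0],"spin":0.0432}
  ],
  "grip": 0.5
}}

```text
time_s: 36.63
eef_pos: [0.4224, 0.0705, 0.1695]
orientation: [0.001, 0.536, 0.845, 0.0]
contact_force: [0.8, 0.5, -0.0]
width: 0.0428
finger_force: 0.0
```

>>> {"name": "servo_tool", "arguments": {
  "deltas": [
    {"dp":[0.0183,-0.1385,0],"spin":0.0432},
    {"dp":[0.0183,-0.1385,0],"spin":0.0432},
    {"dp":[0.0183,-0.1385,0],"spin":0.0432},
    {"dp":[0.0183,-0.1385,0],"spin":0.0432},
    {"dp":[0.0183,-0.1385,0],"spin":0.0432},
    {"dp":[0.0183,-0.1385,0],"spin":0.0432},
    {"dp":[0.0183,-0.1385,0],"spin":0.0432},
    {"dp":[0.0183,-0.1385,0],"spin":0.0432}
  ]
}}

```text
time_s: 37.3
eef_pos: [0.4517, -0.1514, 0.1695]
orientation: [0.001, 0.29, 0.957, -0.0]
contact_force: [0.3, 0.1, -0.4]
width: 0.043
finger_force: 0.0
```

>>> {"name": "servo_tool", "arguments": {
  "deltas": [
    {"dp":[0.0183,-0.1385,0],"spin":0.0432},
    {"dp":[0.0183,-0.1385,0],"spin":0.0432},
    {"dp":[0.0183,-0.1385,0],"spin":0.0432},
    {"dp":[0.0183,-0.1385,0],"spin":0.0432},
    {"dp":[0.0183,-0.1385,0],"spin":0.0432},
    {"dp":[0.0183,-0.1385,0],"spin":0.0432},
    {"dp":[0.0183,-0.1385,0],"spin":0.0432},
    {"dp":[0.0183,-0.1385,0],"spin":0.0432}
  ]
}}

```text
time_s: 37.97
eef_pos: [0.4809, -0.3729, 0.1696]
orientation: [0.0, 0.022, 1.0, -0.0]
contact_force: [0.6, -0.3, 1.1]
width: 0.0428
finger_force: 0.0
```

```bash
python3 - <<'E'
from w import *
camera('wrist');camera('wrist')
im,d,i,P=tops('wrist',.045,.065,f='w6.png');tops('wrist',.0125,.02);tops('wrist',.0105,.0145)
s=sense();print(s['eef_pos'],s['width'],s['qpos'],s['orientation'])
E
```

```text
wrist [275. 203.] 2357 c [ 480.2 -375.6] s [14.  89.2] a 88.2 z [52.2 53.7 54.9] med [ 476.7 -375.5]
wrist [267. 161.] 4645 c [ 488.7 -375.7] s [300.3  85.8] a 0.5 z [14.2 15.6 16.8] med [ 443.9 -384.9]
wrist [272. 167.] 14977 c [ 480.6 -375.6] s [ 50.1 239.7] a 88.2 z [13.1 13.9 15. ] med [ 447.2 -374.2]
wrist [524. 245.] 19999 c [ 548.1 -173.5] s [296.7  88. ] a 10.8 z [16.8 17.8 18.9] med [ 543.8 -164.1]
wrist [146. 417.] 74 c [ 708.7 -518.3] s [ 2.2 24.1] a 17.0 z [13.  15.2 19.2] med [ 707.5 -515.2]
wrist [270. 168.] 12517 c [ 480.7 -375.6] s [ 50.2 240.3] a 88.2 z [12.9 13.7 14.4] med [ 448.  -374.2]
wrist [493. 201.] 774 c [ 510.2 -192.4] s [  3.3 224.6] a 84.6 z [10.9 12.6 14.3] med [ 493.3 -191.3]
wrist [279. 351.] 251 c [ 634.7 -375.2] s [76.8  5.1] a 87.9 z [11.  12.6 14.3] med [ 634.6 -376.6]
wrist [143. 416.] 64 c [ 708.8 -519.8] s [ 2.5 27.2] a 20.2 z [10.9 12.3 14.2] med [ 708.5 -518.3]
[ 0.48055035 -0.37099582  0.16885945] 0.04301360364910864 [-7.77945350e-01  4.94602020e-01 -4.94396101e-02  1.02701349e+00
  2.48548757e-04 -7.28823973e-01] [-9.36142345e-06  2.45582354e-02  9.99698385e-01  1.79164591e-04]
```

View pics/w6.png

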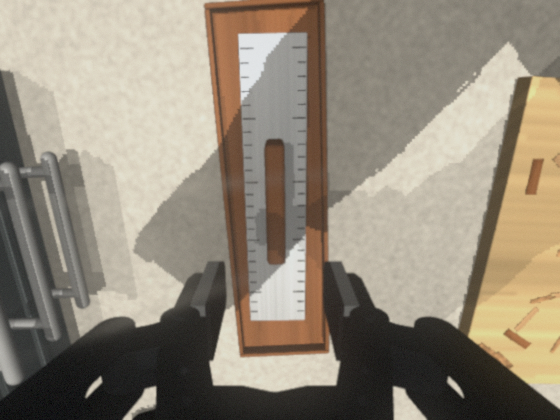

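Wrist view: the straightedge lies in its tray, rib at (275,203), centred at (480.5,-375.6), long axis -1.8 deg; its size comes out as 240 x 50 mm.

>>> {"name": "servo_tool", "arguments": {
  "deltas": [
    {"dp":[0,-0.0014,-0.0422],"spin":0.0007},
    {"dp":[0,-0.0014,-0.0422],"spin":0.0007},
    {"dp":[0,-0.0014,-0.0422],"spin":0.0007},
    {"dp":[0,-0.0014,-0.0422],"spin":0.0007},
    {"dp":[0,-0.0014,-0.0422],"spin":0.0007},
    {"dp":[0,-0.0014,-0.0422],"spin":0.0007},
    {"dp":[0,-0.0014,-0.0422],"spin":0.0007},
    {"dp":[0,-0.0014,-0.0422],"spin":0.0007}
  ]
}}

```text
time_s: 38.88
eef_pos: [0.4806, -0.3737, 0.1]
orientation: [-0.0, 0.02, 1.0, 0.0]
contact_force: [-0.1, -0.7, -1.3]
width: 0.0427
finger_force: 0.0
```

>>> {"name": "servo_tool", "arguments": {
  "deltas": [
    {"dp":[0,-0.0014,-0.0422],"spin":0.0007},
    {"dp":[0,-0.0014,-0.0422],"spin":0.0007},
    {"dp":[0,-0.0014,-0.0422],"spin":0.0007},
    {"dp":[0,-0.0014,-0.0422],"spin":0.0007},
    {"dp":[0,-0.0014,-0.0422],"spin":0.0007},
    {"dp":[0,-0.0014,-0.0422],"spin":0.0007},
    {"dp":[0,-0.0014,-0.0422],"spin":0.0007},
    {"dp":[0,-0.0014,-0.0422],"spin":0.0007}
  ]
}}

```text
time_s: 39.55
eef_pos: [0.4807, -0.376, 0.0326]
orientation: [0.0, 0.015, 1.0, -0.0]
contact_force: [-0.4, -0.2, 0.8]
width: 0.0428
finger_force: 0.0
```

>>> {"name": "servo_tool", "arguments": {
  "deltas": [
    {"dp":[0,0,0],"spin":0},
    {"dp":[0,0,0],"spin":0},
    {"dp":[0,0,0],"spin":0},
    {"dp":[0,0,0],"spin":0},
    {"dp":[0,0,0],"spin":0},
    {"dp":[0,0,0],"spin":0},
    {"dp":[0,0,0],"spin":0},
    {"dp":[0,0,0],"spin":0}
  ],
  "grip": 0,
  "squeeze": 80
}}

```text
time_s: 40.22
eef_pos: [0.4806, -0.376, 0.0335]
orientation: [-0.0, 0.015, 1.0, -0.0]
contact_force: [0.8, 0.6, -5.2]
width: 0.0133
finger_force: 77.8
```

>>> {"name": "servo_tool", "arguments": {
  "deltas": [
    {"dp":[0,0,0.03],"spin":0},
    {"dp":[0,0,0.05],"spin":0},
    {"dp":[0,0,0.05],"spin":0},
    {"dp":[0,0,0.05],"spin":0},
    {"dp":[0,0,0.05],"spin":0},
    {"dp":[0,0,0.05],"spin":0},
    {"dp":[0,0,0.05],"spin":0},
    {"dp":[0,0,0.05],"spin":0}
  ]
}}

```text
time_s: 40.88
eef_pos: [0.4807, -0.376, 0.1107]
orientation: [0.0, 0.015, 1.0, -0.0]
contact_force: [-0.9, -1.0, -5.3]
width: 0.0131
finger_force: 77.9
```

>>> {"name": "servo_tool", "arguments": {
  "deltas": [
    {"dp":[0.0189,0.069,0],"spin":-0.0027},
    {"dp":[0.0189,0.069,0],"spin":-0.0027},
    {"dp":[0.0189,0.069,0],"spin":-0.0027},
    {"dp":[0.0189,0.069,0],"spin":-0.0027},
    {"dp":[0.0189,0.069,0],"spin":-0.0027},
    {"dp":[0.0189,0.069,0],"spin":-0.0027},
    {"dp":[0.0189,0.069,0],"spin":-0.0027},
    {"dp":[0.0189,0.069,0],"spin":-0.0027}
  ]
}}

```text
time_s: 41.55
eef_pos: [0.5109, -0.2642, 0.1096]
orientation: [-0.0, 0.032, 0.999, 0.0]
contact_force: [0.9, -0.2, -5.2]
width: 0.0131
finger_force: 78.2
```

>>> {"name": "servo_tool", "arguments": {
  "deltas": [
    {"dp":[0.0189,0.069,0],"spin":-0.0027},
    {"dp":[0.0189,0.069,0],"spin":-0.0027},
    {"dp":[0.0189,0.069,0],"spin":-0.0027},
    {"dp":[0.0189,0.069,0],"spin":-0.0027},
    {"dp":[0.0189,0.069,0],"spin":-0.0027},
    {"dp":[0.0189,0.069,0],"spin":-0.0027},
    {"dp":[0.0189,0.069,0],"spin":-0.0027},
    {"dp":[0.0189,0.069,0],"spin":-0.0027}
  ]
}}

```text
time_s: 42.22
eef_pos: [0.5411, -0.1538, 0.1096]
orientation: [-0.0, 0.049, 0.999, 0.0]
contact_force: [0.0, 0.3, -3.4]
width: 0.0132
finger_force: 78.3
```

>>> {"name": "servo_tool", "arguments": {
  "deltas": [
    {"dp":[0,0,-0.03],"spin":0},
    {"dp":[0,0,-0.03],"spin":0},
    {"dp":[0,0,-0.03],"spin":0},
    {"dp":[0,0,-0.03],"spin":0},
    {"dp":[0,0,-0.03],"spin":0},
    {"dp":[0,0,0],"spin":0},
    {"dp":[0,0,0],"spin":0},
    {"dp":[0,0,0],"spin":0}
  ]
}}

```text
time_s: 42.88
eef_pos: [0.5411, -0.1555, 0.0795]
orientation: [-0.0, 0.049, 0.999, -0.0]
contact_force: [0.4, -0.2, -5.4]
width: 0.0129
finger_force: 78.4
```

```bash
cat > flush.py <<'E'
from w import *
import sys
im,d,i,P=tops('wrist',.0325,.0375,f=sys.argv[1])   # batten top
s=sense();e=s['eef_pos'];print(e,s['width'],s['finger_force'],s['contact_force'],'yaw',np.degrees(2*np.arctan2(s['orientation'][2],s['orientation'][1])))
zu=e[2]-.0295+.01
print('rule'); tops('wrist',zu-.003,zu+.003)
E
python3 flush.py w7.png
```

```text
wrist [419. 177.] 17259 c [527.2 -52.7] s [ 93.4 150.9] a 84.2 z [34.9 35.8 36.9] med [509.  -82.4]
wrist [556. 296.] 131 c [584.3  -3.3] s [ 2.6 12. ] a 84.9 z [32.9 34.9 37.2] med [584.9  -3.2]
wrist [407. 377.] 179 c [630.8 -85.7] s [20.6  5.2] a 41.9 z [35.1 35.8 36.8] med [630.1 -86. ]
[ 0.54129395 -0.15545434  0.0796968 ] 0.013090769180886504 78.42499494552612 [-0.32411637 -0.40994632 -3.94911645] yaw 174.34640836135776
rule
wrist [275. 118.] 29309 c [ 490.2 -150.9] s [ 50.4 120. ] a 84.4 z [59.3 60.1 61.2] med [ 471.1 -148. ]
wrist [253. 373.] 198 c [ 596.  -172.6] s [ 3.7 19.6] a 83.4 z [59.5 60.1 61.2] med [ 596.4 -172.5]
wrist [296. 373.] 199 c [ 598.1 -150.5] s [ 3.7 19.8] a 85.8 z [59.6 60.3 61. ] med [ 599.  -150.5]
```

View pics/w7.png

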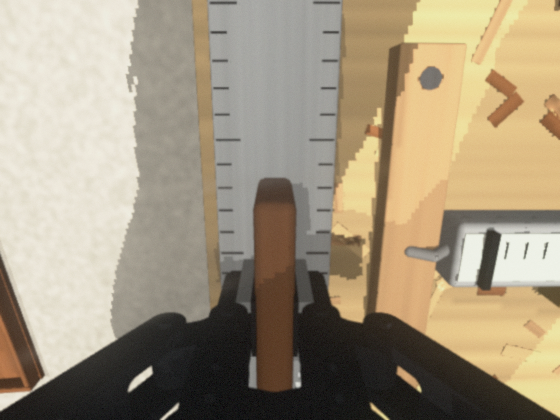

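Wrist view: the held straightedge lies along columns 210-340, parallel to the batten's free edge at column about 385. I fit both edges.

```bash
cat > gap.py <<'E'
from w import *
def edge(P,zlo,zhi,ulo,uhi,rows,side):
    z=P[...,2];q=[]
    for v in range(*rows):
        c=[u for u in range(ulo,uhi) if zlo<z[v,u]<zhi]
        if len(c)>20: q.append(P[v,c[0] if side=='l' else c[-1],:2]*1000)
    q=np.array(q);x,y,a,b=cv2.fitLine(q.astype(np.float32),cv2.DIST_HUBER,0,.01,.01).ravel()[[2,3,0,1]]
    ang=np.degrees(np.arctan2(b,a));ang=(ang+90)%180-90
    r=(q-[x,y])@[-b,a];print(side,len(q),'pt',x,y,'ang',ang,'rms',r.std())
    return np.array([x,y]),np.radians(ang)
def run(vr,vb=(60,250),ub=(350,480),ur=(180,350)):
    im,d,i=snap('wrist');P=cloud(d,i);e=sense()['eef_pos'];zu=e[2]-.0295+.01
    pb,ab=edge(P,.0335,.0378,*ub,vb,'l')
    pr,ar=edge(P,zu-.0025,zu+.0025,*ur,vr,'r')
    n=np.array([-np.sin(ab),np.cos(ab)])
    # perpendicular gap measured at the TCP's position along the batten
    t=np.array([np.cos(ar),np.sin(ar)]);tb=np.array([np.cos(ab),np.sin(ab)])
    er=pr+t*((e[:2]*1000-pr)@tb)
    print('eef',e,'gap at tcp',(pb-er)@n,'n',n,'dyaw',np.degrees(ab-ar))
    print('face centre offset along',(np.array([544.2,-125.5])-e[:2]*1000)@tb)
if __name__=='__main__': run((10,170))
E
python3 gap.py
```

```text
l 190 pt 498.35175 -96.11645 ang -5.869713 rms 0.20358780586156003
r 160 pt 460.2799 -123.07131 ang -5.377075 rms 0.20164032863816522
eef [ 0.54139333 -0.15536541  0.07980021] gap at tcp 29.984864842668422 n [0.10226671 0.994757  ] dyaw -0.4926376
face centre offset along -0.2622856806351068
```

>>> {"name": "servo_tool", "arguments": {
  "deltas": [
    {"dp":[0.0017,0.0168,0],"spin":-0.0007},
    {"dp":[0.0017,0.0168,0],"spin":-0.0007},
    {"dp":[0.0017,0.0168,0],"spin":-0.0007},
    {"dp":[0.0017,0.0168,0],"spin":-0.0007},
    {"dp":[0.0017,0.0168,0],"spin":-0.0007},
    {"dp":[0.0017,0.0168,0],"spin":-0.0007},
    {"dp":[0.0017,0.0168,0],"spin":-0.0007},
    {"dp":[0.0017,0.0168,0],"spin":-0.0007}
  ]
}}

```text
time_s: 43.7
eef_pos: [0.5439, -0.1279, 0.0795]
orientation: [-0.0, 0.054, 0.999, -0.0]
contact_force: [-0.8, -1.0, -4.5]
width: 0.0131
finger_force: 78.5
```

>>> {"name": "servo_tool", "arguments": {
  "deltas": [
    {"dp":[0,0,-0.0187],"spin":0},
    {"dp":[0,0,-0.0187],"spin":0},
    {"dp":[0,0,-0.0187],"spin":0},
    {"dp":[0,0,-0.0187],"spin":0},
    {"dp":[0,0,-0.0187],"spin":0},
    {"dp":[0,0,-0.0187],"spin":0},
    {"dp":[0,0,-0.0187],"spin":0},
    {"dp":[0,0,-0.0187],"spin":0}
  ]
}}

```text
time_s: 44.37
eef_pos: [0.5438, -0.1283, 0.0491]
orientation: [-0.0, 0.054, 0.999, 0.0]
contact_force: [0.4, 0.6, -4.0]
width: 0.0129
finger_force: 78.5
```

```bash
python3 - <<'E'
from gap import *
camera('wrist')
im,d,i,P=tops('wrist',.0325,.0375)
z=P[...,2]
print([(u,round(float(z[120,u])*1000,1)) for u in range(200,480,8)]);print(sense()['eef_pos'],sense()['width'])
run((10,150))
E
```

```text
wrist [384. 169.] 21786 c [512.  -49.3] s [ 96.2 121.5] a 84.7 z [34.9 35.8 36.9] med [498.6 -81. ]
wrist [275. 180.] 83 c [ 499.3 -124. ] s [12.6  1.7] a 85.3 z [33.  34.8 37.2] med [ 498.9 -123.7]
wrist [549. 329.] 182 c [583.9  -3.1] s [ 2.7 11.4] a 86.5 z [33.2 35.3 37.3] med [584.1  -3.3]
[(200, 17.9), (208, 18.6), (216, 29.2), (224, 28.6), (232, 28.2), (240, 29.6), (248, 28.9), (256, 28.3), (264, 28.8), (272, 28.7), (280, 28.9), (288, 29.0), (296, 28.1), (304, 28.1), (312, 29.9), (320, 28.1), (328, 28.8), (336, 28.1), (344, 30.1), (352, 36.1), (360, 35.3), (368, 36.2), (376, 35.2), (384, 35.6), (392, 36.3), (400, 35.2), (408, 35.2), (416, 35.3), (424, 17.9), (432, 17.2), (440, 16.4), (448, 18.3), (456, 17.6), (464, 18.3), (472, 17.5)]
[ 0.54340593 -0.12815892  0.04881686] 0.012692750242155236
l 190 pt 492.95065 -93.246315 ang -2.7166061 rms 0.13482001272101582
r 140 pt 466.591 -92.7905 ang -5.34243 rms 0.9266066496660298
eef [ 0.54357192 -0.12822681  0.04918504] gap at tcp 4.3937606322506335 n [0.04739596 0.99887615] dyaw 2.6258237
face centre offset along 0.4981377341718544
```

```bash
python3 - <<'E'
from gap import *
run((10,150),ub=(300,440),ur=(180,345))
E
```

```text
l 190 pt 493.2128 -95.35281 ang -5.419441 rms 0.14804824959453783
r 140 pt 464.27676 -93.79971 ang -1.1135635 rms 0.701441974261738
eef [ 0.54382671 -0.12830927  0.04945364] gap at tcp -5.0039660730855875 n [0.09444612 0.99552995] dyaw -4.305877
face centre offset along 0.10629667140059168
```

>>> {"name": "servo_tool", "arguments": {
  "deltas": [
    {"dp":[0.00015,0.0015,-0.0005],"spin":0},
    {"dp":[0.00015,0.0015,-0.0005],"spin":0},
    {"dp":[0.00015,0.0015,-0.0005],"spin":0},
    {"dp":[0.00015,0.0015,-0.0005],"spin":0},
    {"dp":[0.00015,0.0015,-0.0005],"spin":0},
    {"dp":[0.00015,0.0015,-0.0005],"spin":0},
    {"dp":[0,0,0],"spin":0},
    {"dp":[0,0,0],"spin":0}
  ]
}}

```text
time_s: 45.23
eef_pos: [0.544, -0.1264, 0.0489]
orientation: [-0.0, 0.054, 0.999, -0.0]
contact_force: [0.5, -0.3, -4.1]
width: 0.0131
finger_force: 78.5
```

>>> {"name": "servo_tool", "arguments": {
  "deltas": [
    {"dp":[0.0001,0.0013,0],"spin":0},
    {"dp":[0.0001,0.0013,0],"spin":0},
    {"dp":[0.0001,0.0012,0],"spin":0},
    {"dp":[0,0,0],"spin":0},
    {"dp":[0,0,0],"spin":0},
    {"dp":[0,0,0],"spin":0},
    {"dp":[0,0,0],"spin":0},
    {"dp":[0,0,0],"spin":0}
  ]
}}

```text
time_s: 45.9
eef_pos: [0.5441, -0.1258, 0.0489]
orientation: [0.0, 0.054, 0.999, -0.0]
contact_force: [-0.8, -0.9, -3.9]
width: 0.0132
finger_force: 78.5
```

Continue in small steps until it touches.

>>> {"name": "servo_tool", "arguments": {
  "deltas": [
    {"dp":[0.0001,0.0013,0],"spin":0},
    {"dp":[0.0001,0.0013,0],"spin":0},
    {"dp":[0.0001,0.0012,0],"spin":0},
    {"dp":[0,0,0],"spin":0},
    {"dp":[0,0,0],"spin":0},
    {"dp":[0,0,0],"spin":0},
    {"dp":[0,0,0],"spin":0},
    {"dp":[0,0,0],"spin":0}
  ]
}}

```text
time_s: 46.57
eef_pos: [0.5443, -0.1252, 0.049]
orientation: [0.0, 0.054, 0.999, -0.0]
contact_force: [-0.3, -5.1, -4.1]
width: 0.013
finger_force: 78.7
```

>>> {"name": "servo_tool", "arguments": {
  "deltas": [
    {"dp":[0.0001,0.0013,0],"spin":0},
    {"dp":[0.0001,0.0013,0],"spin":0},
    {"dp":[0,0,0],"spin":0},
    {"dp":[0,0,0],"spin":0},
    {"dp":[0,0,0],"spin":0},
    {"dp":[0,0,0],"spin":0},
    {"dp":[0,0,0],"spin":0},
    {"dp":[0,0,0],"spin":0}
  ]
}}

```text
time_s: 47.23
eef_pos: [0.5444, -0.125, 0.0491]
orientation: [0.0, 0.054, 0.999, -0.001]
contact_force: [-0.2, -6.1, -3.6]
width: 0.0134
finger_force: 78.7
```

>>> {"name": "servo_tool", "arguments": {
  "deltas": [
    {"dp":[0,0,-0.002],"spin":0},
    {"dp":[0,0,-0.002],"spin":0},
    {"dp":[0,0,-0.002],"spin":0},
    {"dp":[0,0,-0.002],"spin":0},
    {"dp":[0,0,0],"spin":0},
    {"dp":[0,0,0],"spin":0},
    {"dp":[0,0,0],"spin":0},
    {"dp":[0,0,0],"spin":0}
  ]
}}

```text
time_s: 47.9
eef_pos: [0.5443, -0.125, 0.0476]
orientation: [0.0, 0.054, 0.999, -0.001]
contact_force: [0.3, -5.5, -2.7]
width: 0.0131
finger_force: 79.3
```

>>> {"name": "servo_tool", "arguments": {
  "deltas": [
    {"dp":[0,0,0],"spin":0},
    {"dp":[0,0,0],"spin":0},
    {"dp":[0,0,0],"spin":0},
    {"dp":[0,0,0],"spin":0},
    {"dp":[0,0,0],"spin":0},
    {"dp":[0,0,0],"spin":0},
    {"dp":[0,0,0],"spin":0},
    {"dp":[0,0,0],"spin":0}
  ],
  "grip": 0.5
}}

```text
time_s: 48.57
eef_pos: [0.544, -0.1271, 0.0471]
orientation: [-0.0, 0.055, 0.999, -0.003]
contact_force: [-0.4, -15.2, -9.2]
width: 0.0423
finger_force: 7.5
```

>>> {"name": "servo_tool", "arguments": {
  "deltas": [
    {"dp":[0,0,0.04],"spin":0},
    {"dp":[0,0,0.06],"spin":0},
    {"dp":[0,0,0.06],"spin":0},
    {"dp":[0,0,0.06],"spin":0},
    {"dp":[0,0,0.06],"spin":0},
    {"dp":[0,0,0.06],"spin":0},
    {"dp":[0,0,0.06],"spin":0},
    {"dp":[0,0,0],"spin":0}
  ]
}}

```text
time_s: 49.23
eef_pos: [0.5457, -0.1243, 0.1298]
orientation: [0.002, 0.053, 0.999, 0.0]
contact_force: [0.2, -0.2, 0.9]
width: 0.0428
finger_force: 0.0
```

```bash
python3 - <<'E'
from gap import *
camera('wrist')
im,d,i=snap('wrist','w8.png');P=cloud(d,i);z=P[...,2]
print(sense()['eef_pos'])
m=((z>.0255)&(z<.0305)).astype(np.uint8);k,l,st,ce=cv2.connectedComponentsWithStats(m)
for j in range(1,k):
    if st[j,4]>1500:
        q=P[l==j][:,:2]*1000;print(np.round(ce[j]),st[j,4],cv2.minAreaRect(q.astype(np.float32)))
m=((z>.045)&(z<.072)).astype(np.uint8);k,l,st,ce=cv2.connectedComponentsWithStats(m)
for j in range(1,k):
    if st[j,4]>300:
        q=P[l==j][:,:2]*1000;print(np.round(ce[j]),st[j,4],cv2.minAreaRect(q.astype(np.float32)),np.median(z[l==j]))
m=((z>.0335)&(z<.0378)).astype(np.uint8);k,l,st,ce=cv2.connectedComponentsWithStats(m)
for j in range(1,k):
    if st[j,4]>1500:
        q=P[l==j][:,:2]*1000;print(np.round(ce[j]),st[j,4],cv2.minAreaRect(q.astype(np.float32)))
E
```

```text
[ 0.54449834 -0.12409682  0.12758248]
[273. 173.] 22546 ((544.415283203125, -125.39219665527344), (50.49767303466797, 240.760009765625), 84.3495864868164)
[273. 226.] 3744 ((543.7222290039062, -125.48469543457031), (13.96130657196045, 89.16252136230469), 84.33406066894531) 0.06759750153649588
[394. 223.] 493 ((551.714111328125, -50.1154670715332), (11.251745223999023, 30.1623477935791), 84.26085662841797) 0.04992824765206442
[337. 173.] 11679 ((553.4462890625, -32.745819091796875), (136.86990356445312, 199.9401092529297), 84.51654815673828)
```

View pics/w8.png

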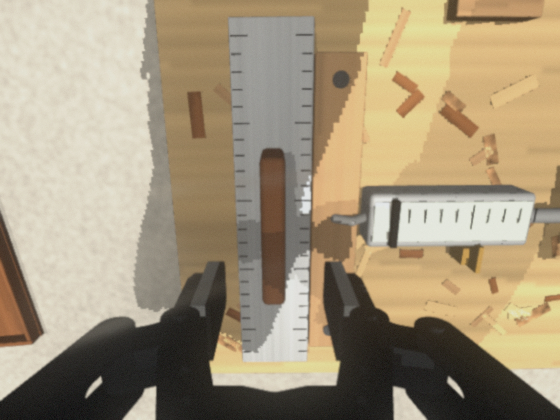

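Wrist view: the straightedge lies flush against the batten (shared edge at column 313), parallel and centred. The pointer is at (394,223) and the brass mark at (471,257). I measure the mark.

```bash
cat > mark.py <<'E'
from w import *
O=np.array([557.1,3.9]);a=np.radians(-5.67);ex=np.array([np.cos(a),np.sin(a)]);ey=np.array([-np.sin(a),np.cos(a)])
def mk(n='wrist'):
    im,d,i=snap(n);P=cloud(d,i)*1000;h=cv2.cvtColor(im,cv2.COLOR_RGB2HSV)
    X=(P[...,:2]-O)@ex;Y=(P[...,:2]-O)@ey;Z=P[...,2]
    g=(X>17)&(X<40)&(Y>-75)&(Y<40)&(Z>30)&(Z<60)
    b=(h[...,0]>12)&(h[...,0]<32)&(h[...,1]>110)
    m=(g&b).astype(np.uint8);k,l,st,ce=cv2.connectedComponentsWithStats(m)
    for j in range(1,k):
        if st[j,4]>5:
            s=l==j;print(n,'brass',np.round(ce[j]),st[j,4],'X',np.round(np.percentile(X[s],[2,98]),1),'Y',np.round(np.percentile(Y[s],[2,50,98]),1),'Z',np.round(np.percentile(Z[s],[2,98]),1))
    s=(abs(X)<16)&(Y>-75)&(Y<40)&(Z>47.5)&(Z<56)
    if s.sum(): print(n,'ptr',s.sum(),'X',np.round(np.percentile(X[s],[2,98]),1),'Y',np.round(np.percentile(Y[s],[2,50,98]),1),'Z',np.round(np.median(Z[s]),1))
    s=(abs(X)<40)&(Y>60)&(Y<175)&(Z>60)&(Z<75)
    if s.sum(): print(n,'bar',s.sum(),'Y',np.round(np.percentile(Y[s],[2,50,98]),1))
if __name__=='__main__':
    mk();mk('scene');mk('side');print(sense()['eef_pos'],sense()['width'])
E
python3 mark.py
```

```text
wrist brass [472. 261.] 350 X [17.9 33.2] Y [-4.8  0.2  3.4] Z [37.4 49.8]
wrist ptr 389 X [-14.6  14.8] Y [-57.7 -55.8 -53.2] Z 50.2
scene brass [278. 246.] 42 X [19.8 35.8] Y [-4.   3.2  8.1] Z [30.3 49.4]
scene ptr 17 X [-12.   15.3] Y [-56.4 -54.6 -52.2] Z 49.4
scene bar 136 Y [69.4 75.6 81.7]
side brass [256. 198.] 6 X [29.5 37.7] Y [-74.7 -72.8 -70.5] Z [30.2 34.9]
side brass [244. 211.] 25 X [18.8 33.3] Y [ 1.8  5.2 11.8] Z [32.2 49.5]
side ptr 24 X [-14.2  13.9] Y [-55.8 -50.4  20.8] Z 48.4
side bar 102 Y [72.8 81.  86.2]
[ 0.54372417 -0.12409605  0.12657119] 0.04231379106054283
```

>>> {"name": "servo_tool", "arguments": {
  "deltas": [
    {"dp":[0.035,0.08,0],"spin":0},
    {"dp":[0.035,0.08,0],"spin":0},
    {"dp":[0.035,0.08,0],"spin":0},
    {"dp":[0.035,0.08,0],"spin":0},
    {"dp":[0.035,0.08,0],"spin":0},
    {"dp":[0.035,0.08,0],"spin":0},
    {"dp":[0.035,0.08,0],"spin":0},
    {"dp":[0,0,0],"spin":0}
  ]
}}

```text
time_s: 50.15
eef_pos: [0.5937, -0.0098, 0.1265]
orientation: [-0.0, 0.052, 0.999, 0.001]
contact_force: [-0.9, -0.2, 1.1]
width: 0.0429
finger_force: 0.0
```

```bash
python3 - <<'E'
from mark import *
camera('wrist');mk();mk()
im,d,i=snap('wrist');u,v=proj(i,[.578,.002,.04]);print(u,v);u,v=int(u),int(v)
c=im[max(v-90,0):v+90,max(u-120,0):u+120,::-1];cv2.imwrite('pics/mk.png',cv2.resize(c,None,fx=3,fy=3));print(max(u-120,0),max(v-90,0),sense()['eef_pos'])
P=cloud(d,i)*1000;Z=P[...,2];X=(P[...,:2]-O)@ex;Y=(P[...,:2]-O)@ey
# batten free edge / bar for offset check
s=(abs(X)<40)&(Y>60)&(Y<90)&(Z>64)&(Z<70);print('bar',s.sum(),np.percentile(X[s],[1,99]) if s.any() else '',np.percentile(Y[s],[1,99]) if s.any() else '')
s=(abs(X)<12)&(Z>42.5)&(Z<46.5)&(Y>-80)&(Y<45);print('housing',s.sum(),np.percentile(Y[s],[1,99]))
E
```

```text
wrist brass [296. 207.] 422 X [17.9 33.3] Y [-3.9  1.2  7.4] Z [36.8 49.9]
wrist ptr 414 X [-14.6  14.6] Y [-56.9 -54.9 -52.9] Z 50.3
wrist bar 3306 Y [67.9 72.5 80.4]
wrist brass [298. 208.] 435 X [17.9 33.3] Y [-4.1  1.4  7.7] Z [35.7 49.9]
wrist ptr 417 X [-14.4  14.6] Y [-57.  -54.8 -52.9] Z 50.3
wrist bar 3295 Y [67.9 72.6 80.4]
296.0730004380496 198.58161072764932
176 108 [ 0.59264471 -0.01291937  0.12683932]
bar 2497 [-34.1681553  33.0929111] [68.66765974 80.2373511 ]
housing 6675 [-69.00674314  33.48459345]
```

View pics/mk.png

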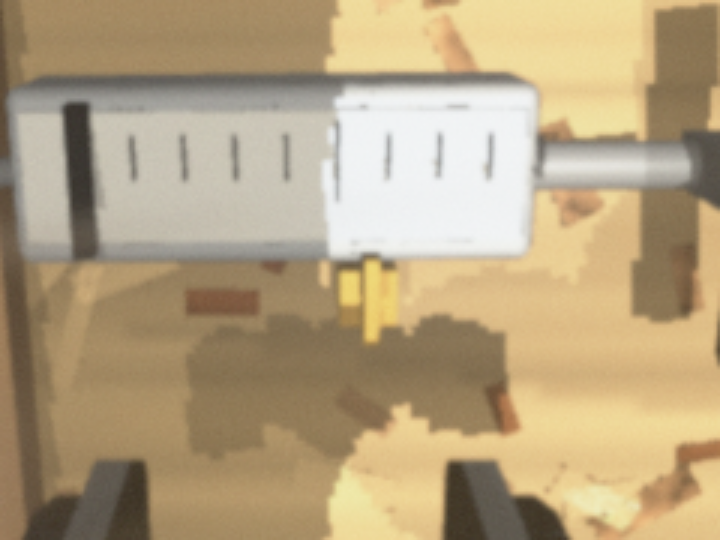

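Crop: the mark's narrow centre prong is at crop column 372 (full image 300,208) and the pointer at crop column 80 (full image 202.7,165), both about 50 mm high.

```bash
python3 - <<'E'
from mark import *
im,d,i=snap('wrist')
P=cloud(d,i)*1000;Z=P[...,2];X=(P[...,:2]-O)@ex;Y=(P[...,:2]-O)@ey
h=cv2.cvtColor(im,cv2.COLOR_RGB2HSV)
b=(h[...,0]>12)&(h[...,0]<32)&(h[...,1]>110)
s=(X>20)&(X<36)&(abs(Y)<20)&(Z>47)&(Z<53)&b;print('prong',s.sum(),np.percentile(Y[s],[5,50,95]),Z[s].mean())
s=(X>27)&(X<36)&(abs(Y)<20)&(Z>44)&(Z<53);print('tip',s.sum(),np.percentile(Y[s],[5,50,95]))
p=plane(i,[202.7,300],[165,205],.05)[:,:2]*1000;print((p-O)@ex,(p-O)@ey)
e=sense()['eef_pos'][:2]*1000;print(e,(e-O)@ex,(e-O)@ey)
# pregrasp targets
print('handle grasp world',O+20*ex+75*ey,'per mm pull',ey)
E
```

```text
prong 109 [0.48473296 1.73608308 3.01496697] 48.94728812669386
tip 55 [0.54605736 1.80403878 3.02802013]
[-2.31649428 22.25969633] [-54.64386826   1.61870393]
[592.7197289  -13.10136689] 37.12517053376193 -13.39900279014229
handle grasp world [584.41205322  76.55708327] per mm pull [0.09879873 0.99510744]
```

>>> {"name": "servo_tool", "arguments": {
  "deltas": [
    {"dp":[-0.0059,0.064,0],"spin":0},
    {"dp":[-0.0059,0.064,0],"spin":0},
    {"dp":[-0.0059,0.064,0],"spin":0},
    {"dp":[-0.0059,0.064,0],"spin":0},
    {"dp":[-0.0059,0.064,0],"spin":0},
    {"dp":[-0.0059,0.064,0],"spin":0},
    {"dp":[-0.0059,0.064,0],"spin":0.003},
    {"dp":[0,0,0],"spin":0}
  ],
  "grip": 0.42
}}

```text
time_s: 51.07
eef_pos: [0.5845, 0.08, 0.1274]
orientation: [-0.0, 0.05, 0.999, 0.0]
contact_force: [0.4, 0.0, -0.3]
width: 0.0358
finger_force: 0.0
```

>>> {"name": "servo_tool", "arguments": {
  "deltas": [
    {"dp":[0,0,-0.03],"spin":0},
    {"dp":[0,0,-0.03],"spin":0},
    {"dp":[0,0,-0.03],"spin":0},
    {"dp":[0,0,-0.03],"spin":0},
    {"dp":[0,0,0],"spin":0},
    {"dp":[0,0,0],"spin":0},
    {"dp":[0,0,0],"spin":0},
    {"dp":[0,0,0],"spin":0}
  ]
}}

```text
time_s: 51.73
eef_pos: [0.5852, 0.077, 0.1036]
orientation: [0.0, 0.051, 0.999, 0.0]
contact_force: [-0.5, -0.3, 0.3]
width: 0.0357
finger_force: 0.0
```

```bash
python3 - <<'E'
from mark import *
im,d,i=snap('wrist')
P=cloud(d,i)*1000;Z=P[...,2];X=(P[...,:2]-O)@ex;Y=(P[...,:2]-O)@ey
s=(abs(X)<40)&(Y>60)&(Y<90)&(Z>62)&(Z<70);print('bar',s.sum(),np.percentile(X[s],[1,99]) if s.any() else '',np.percentile(Y[s],[1,99]) if s.any() else '')
e=sense()['eef_pos']*1000;print(e,(e[:2]-O)@ex,(e[:2]-O)@ey)
E
```

```text
bar 3517 [-34.56368613  33.48463495] [68.7037929  81.29151772]
[585.17932669  77.04625683 103.64543953] 20.71518981431398 75.56258589423766
```

>>> {"name": "servo_tool", "arguments": {
  "deltas": [
    {"dp":[0,-0.0003,-0.0304],"spin":0},
    {"dp":[0,-0.0003,-0.0304],"spin":0},
    {"dp":[0,-0.0003,-0.0304],"spin":0},
    {"dp":[0,-0.0003,-0.0304],"spin":0},
    {"dp":[0,-0.0003,-0.0304],"spin":0},
    {"dp":[0,-0.0003,-0.0304],"spin":0},
    {"dp":[0,-0.0003,-0.0304],"spin":0},
    {"dp":[0,-0.0003,-0.0304],"spin":0}
  ]
}}

```text
time_s: 52.45
eef_pos: [0.5848, 0.0767, 0.054]
orientation: [-0.0, 0.051, 0.999, 0.0]
contact_force: [0.3, -0.1, 0.0]
width: 0.0358
finger_force: 0.0
```

>>> {"name": "servo_tool", "arguments": {
  "deltas": [
    {"dp":[0,0,0],"spin":0},
    {"dp":[0,0,0],"spin":0},
    {"dp":[0,0,0],"spin":0},
    {"dp":[0,0,0],"spin":0},
    {"dp":[0,0,0],"spin":0},
    {"dp":[0,0,0],"spin":0},
    {"dp":[0,0,0],"spin":0},
    {"dp":[0,0,0],"spin":0}
  ],
  "grip": 0,
  "squeeze": 40
}}

```text
time_s: 53.12
eef_pos: [0.5846, 0.0769, 0.0544]
orientation: [-0.0, 0.051, 0.999, 0.0]
contact_force: [-0.7, 3.7, -9.5]
width: 0.0123
finger_force: 38.9
```

```bash
python3 - <<'E'
from mark import *
s=sense();e=s['eef_pos']*1000;print(e,(e[:2]-O)@ex,(e[:2]-O)@ey,s['width'],s['finger_force'],s['contact_force'])
mk('scene');mk('side')
E
```

```text
[584.56469512  76.90139195  54.43190776] 20.117877835267254 75.3577049575096 0.012337926546571653 38.91737759113312 [-0.73481686  3.74111662 -9.49219795]
scene brass [278. 246.] 42 X [19.4 35.6] Y [-3.3  3.   8.3] Z [30.4 49.5]
scene ptr 20 X [-11.6  14.8] Y [-57.  -54.2  17.1] Z 49.2
scene bar 135 Y [63.5 74.9 94.4]
side brass [244. 211.] 24 X [18.6 33.4] Y [ 0.9  5.5 11.4] Z [33.4 51. ]
side ptr 20 X [-14.1  11.8] Y [-56.2 -51.4  22.8] Z 48.3
side bar 130 Y [65.9 82.  97.7]
```

>>> {"name": "servo_tool", "arguments": {
  "deltas": [
    {"dp":[0.0008,0.0078,0.004],"spin":0},
    {"dp":[0.0015,0.0156,0.004],"spin":0},
    {"dp":[0.0015,0.0156,0.002],"spin":0},
    {"dp":[0.0015,0.0156,0],"spin":0},
    {"dp":[0.0015,0.0156,0],"spin":0},
    {"dp":[0.0015,0.0156,0],"spin":0},
    {"dp":[0.0015,0.0156,0],"spin":0},
    {"dp":[0.0015,0.0156,0],"spin":0}
  ]
}}

```text
time_s: 53.88
eef_pos: [0.5865, 0.0986, 0.0547]
orientation: [-0.001, 0.052, 0.999, -0.002]
contact_force: [5.6, -5.6, -29.6]
width: 0.0123
finger_force: 39.5
```

>>> {"name": "servo_tool", "arguments": {
  "deltas": [
    {"dp":[0.0015,0.0156,0],"spin":0},
    {"dp":[0.0015,0.0156,0],"spin":0},
    {"dp":[0.0015,0.0156,0],"spin":0},
    {"dp":[0.0015,0.0156,0],"spin":0},
    {"dp":[0.0015,0.0156,0],"spin":0},
    {"dp":[0.0015,0.0156,0],"spin":0},
    {"dp":[0.0015,0.0156,0],"spin":0},
    {"dp":[0.0008,0.0078,0],"spin":0}
  ]
}}

```text
time_s: 54.55
eef_pos: [0.5888, 0.1215, 0.0547]
orientation: [-0.001, 0.052, 0.999, -0.002]
contact_force: [5.3, -8.1, -29.3]
width: 0.0122
finger_force: 39.7
```

```bash
python3 - <<'E'
from mark import *
s=sense();e=s['eef_pos']*1000;print(e,(e[:2]-O)@ex,(e[:2]-O)@ey,s['width'],s['finger_force'],s['contact_force'])
mk('scene');mk('side')
im,d,i=snap('wrist','w9.png')
for y in(-8,1.7):
    for x in(-12,25): print(y,x,proj(i,[*((O+x*ex+y*ey)/1000),.05]))
E
```

```text
[588.8120602  121.46788127  54.73122727] 19.94135003759438 120.12578419151458 0.01223548677895218 39.68296945095062 [  5.34272344  -8.05930783 -29.2969453 ]
scene brass [278. 246.] 43 X [19.3 35.2] Y [-3.9  2.8  8.1] Z [31.2 48. ]
scene ptr 14 X [-9.6 13.3] Y [-25.9  -9.5  15.1] Z 49.1
scene bar 150 Y [101.2 119.9 138.6]
side brass [244. 211.] 25 X [18.6 34.7] Y [ 3.4  6.6 11.3] Z [31.9 50.7]
side ptr 16 X [-13.9  11.9] Y [-10.4  -7.5  -4.7] Z 49.3
side bar 123 Y [109.4 125.3 142.4]
-8 -12 (np.float64(-43.94804344652863), np.float64(217.57268061411173))
-8 25 (np.float64(-20.851737402903836), np.float64(298.7705201255699))
1.7 -12 (np.float64(-20.894092575438663), np.float64(217.5014341130913))
1.7 25 (np.float64(0.7074655980874809), np.float64(298.9723214562207))
```

>>> {"name": "servo_tool", "arguments": {
  "deltas": [
    {"dp":[0.0007,0.0073,-0.003],"spin":0},
    {"dp":[0.0007,0.0073,-0.003],"spin":0},
    {"dp":[0.0007,0.0073,-0.003],"spin":0},
    {"dp":[0.0007,0.0073,0],"spin":0},
    {"dp":[0.0007,0.0073,0],"spin":0},
    {"dp":[0.0007,0.0073,0],"spin":0},
    {"dp":[0.0007,0.0073,0],"spin":0},
    {"dp":[0.0007,0.0073,0],"spin":0}
  ]
}}

```text
time_s: 55.37
eef_pos: [0.5901, 0.1328, 0.0544]
orientation: [-0.001, 0.052, 0.999, -0.002]
contact_force: [-0.5, -9.4, -12.5]
width: 0.0126
finger_force: 41.3
```

```bash
python3 - <<'E'
from mark import *
camera('side')
s=sense();e=s['eef_pos']*1000;print(e,(e[:2]-O)@ex,(e[:2]-O)@ey,s['width'],s['finger_force'],s['contact_force'])
mk('scene');mk('side')
E
```

```text
[590.08641712 133.04815932  54.47344131] 20.06535536665387 131.77530984761634 0.01262032182991763 41.27838850021362 [ -0.44478856  -8.55167112 -12.55757028]
scene brass [278. 246.] 43 X [19.  34.8] Y [-4.   2.6  8.3] Z [30.7 48.8]
scene ptr 19 X [-11.5  13.9] Y [-63.6   0.8   3.4] Z 49.5
scene bar 152 Y [114.  131.3 150. ]
side brass [244. 211.] 25 X [19.6 34.2] Y [ 0.6  5.4 10.1] Z [31.7 49.4]
side ptr 16 X [-15.   13.5] Y [-16.9   4.    7.9] Z 49.3
side bar 141 Y [121.2 137.9 154.6]
```

>>> {"name": "servo_tool", "arguments": {
  "deltas": [
    {"dp":[0,0,0],"spin":0},
    {"dp":[0,0,0],"spin":0},
    {"dp":[0,0,0],"spin":0},
    {"dp":[0,0,0],"spin":0},
    {"dp":[0,0,0],"spin":0},
    {"dp":[0,0,0],"spin":0},
    {"dp":[0,0,0],"spin":0},
    {"dp":[0,0,0],"spin":0}
  ]
}}

```text
time_s: 56.18
eef_pos: [0.59, 0.1328, 0.0545]
orientation: [-0.001, 0.052, 0.999, -0.002]
contact_force: [-0.2, -9.4, -12.3]
width: 0.0122
finger_force: 41.3
```

>>> {"name": "servo_tool", "arguments": {
  "deltas": [
    {"dp":[0,0,0],"spin":0},
    {"dp":[0,0,0],"spin":0},
    {"dp":[0,0,0],"spin":0},
    {"dp":[0,0,0],"spin":0},
    {"dp":[0,0,0],"spin":0},
    {"dp":[0,0,0],"spin":0},
    {"dp":[0,0,0],"spin":0},
    {"dp":[0,0,0],"spin":0}
  ]
}}

```text
time_s: 56.85
eef_pos: [0.59, 0.1328, 0.0544]
orientation: [-0.001, 0.052, 0.999, -0.002]
contact_force: [-0.3, -9.1, -11.8]
width: 0.0126
finger_force: 41.3
```

>>> {"name": "servo_tool", "arguments": {
  "deltas": [
    {"dp":[0,0,0],"spin":0},
    {"dp":[0,0,0],"spin":0},
    {"dp":[0,0,0],"spin":0},
    {"dp":[0,0,0],"spin":0},
    {"dp":[0,0,0],"spin":0},
    {"dp":[0,0,0],"spin":0},
    {"dp":[0,0,0],"spin":0},
    {"dp":[0,0,0],"spin":0}
  ]
}}

```text
time_s: 57.52
eef_pos: [0.59, 0.1328, 0.0545]
orientation: [-0.001, 0.052, 0.999, -0.002]
contact_force: [0.3, -9.8, -12.5]
width: 0.0123
finger_force: 41.3
```

>>> {"name": "servo_tool", "arguments": {
  "deltas": [
    {"dp":[0,0,0],"spin":0},
    {"dp":[0,0,0],"spin":0},
    {"dp":[0,0,0],"spin":0},
    {"dp":[0,0,0],"spin":0},
    {"dp":[0,0,0],"spin":0},
    {"dp":[0,0,0],"spin":0},
    {"dp":[0,0,0],"spin":0},
    {"dp":[0,0,0],"spin":0}
  ]
}}

```text
time_s: 58.18
eef_pos: [0.5901, 0.1327, 0.0544]
orientation: [-0.001, 0.052, 0.999, -0.002]
contact_force: [-0.7, -8.5, -11.5]
width: 0.0127
finger_force: 41.3
```

>>> {"name": "servo_tool", "arguments": {
  "deltas": [
    {"dp":[0,0,0],"spin":0},
    {"dp":[0,0,0],"spin":0},
    {"dp":[0,0,0],"spin":0},
    {"dp":[0,0,0],"spin":0},
    {"dp":[0,0,0],"spin":0},
    {"dp":[0,0,0],"spin":0},
    {"dp":[0,0,0],"spin":0},
    {"dp":[0,0,0],"spin":0}
  ]
}}

```text
time_s: 58.85
eef_pos: [0.59, 0.1327, 0.0545]
orientation: [-0.001, 0.052, 0.999, -0.002]
contact_force: [-0.0, -8.8, -11.1]
width: 0.0124
finger_force: 41.3
```

```bash
python3 - <<'E'
from mark import *
mk('scene');mk('side')
im,d,i=snap('scene','s10.png');cv2.imwrite('pics/s10c.png',cv2.resize(im[185:310,175:380,::-1],None,fx=3.8,fy=3.8,interpolation=cv2.INTER_CUBIC))
P=cloud(d,i)*1000;Z=P[...,2];X=(P[...,:2]-O)@ex;Y=(P[...,:2]-O)@ey
s=(abs(X)<70)&(Y>-200)&(Y<-108)&(Z>55)&(Z<75);print('rib',cv2.minAreaRect(np.c_[X[s],Y[s]].astype(np.float32)))
print(sense()['eef_pos'])
E
```

```text
scene brass [278. 246.] 42 X [17.9 36.2] Y [-4.6  2.6  7.7] Z [31.2 48.8]
scene ptr 19 X [-11.6  15.1] Y [-32.7   1.    3.3] Z 49.2
scene bar 151 Y [112.4 131.  149.4]
side brass [244. 211.] 24 X [19.2 33.4] Y [ 2.2  6.  12.7] Z [33.7 49.9]
side ptr 13 X [-13.7  12.5] Y [1.2 3.5 7.2] Z 49.8
side bar 136 Y [123.4 137.3 155.2]
rib ((2.4309959411621094, -129.28485107421875), (15.396998405456543, 91.01463317871094), 89.24673461914062)
[0.5900336  0.13274957 0.05446721]
```

View pics/s10c.png

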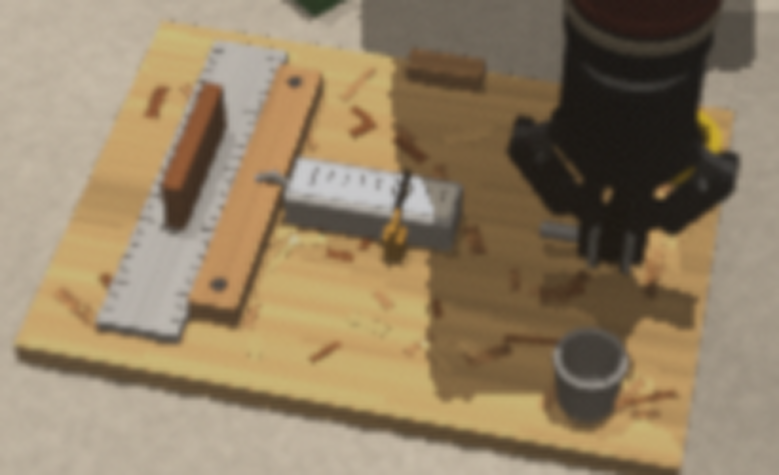

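The pointer stands level with the brass mark (crop 400,190 against 396,225), and the straightedge is still flush. The hold lasted over 3 s, so I let the gauge go home.

>>> {"name": "servo_tool", "arguments": {
  "deltas": [
    {"dp":[-0.0012,-0.0117,0],"spin":0},
    {"dp":[-0.0012,-0.0117,0],"spin":0},
    {"dp":[-0.0012,-0.0117,0],"spin":0},
    {"dp":[-0.0012,-0.0117,0],"spin":0},
    {"dp":[-0.0012,-0.0117,0],"spin":0},
    {"dp":[-0.0012,-0.0117,0],"spin":0},
    {"dp":[-0.0012,-0.0117,0],"spin":0},
    {"dp":[-0.0012,-0.0117,0],"spin":0}
  ]
}}

```text
time_s: 59.67
eef_pos: [0.5882, 0.1145, 0.0545]
orientation: [-0.0, 0.052, 0.999, -0.002]
contact_force: [0.0, -6.5, -12.9]
width: 0.0126
finger_force: 41.1
```

>>> {"name": "servo_tool", "arguments": {
  "deltas": [
    {"dp":[-0.0012,-0.0117,0],"spin":0},
    {"dp":[-0.0012,-0.0117,0],"spin":0},
    {"dp":[-0.0012,-0.0117,0],"spin":0},
    {"dp":[-0.0012,-0.0117,0],"spin":0},
    {"dp":[-0.0012,-0.0117,0],"spin":0},
    {"dp":[-0.0012,-0.0117,0],"spin":0},
    {"dp":[-0.0012,-0.0117,0],"spin":0},
    {"dp":[-0.0012,-0.0117,0],"spin":0}
  ]
}}

```text
time_s: 60.33
eef_pos: [0.5865, 0.0968, 0.0545]
orientation: [-0.0, 0.051, 0.999, -0.001]
contact_force: [1.4, -3.9, -15.9]
width: 0.0125
finger_force: 40.8
```

>>> {"name": "servo_tool", "arguments": {
  "deltas": [
    {"dp":[-0.0012,-0.0117,0],"spin":0},
    {"dp":[-0.0012,-0.0117,0],"spin":0},
    {"dp":[-0.0012,-0.0117,0],"spin":0},
    {"dp":[-0.0012,-0.0117,0],"spin":0},
    {"dp":[-0.0012,-0.0117,0],"spin":0},
    {"dp":[-0.0012,-0.0117,0],"spin":0},
    {"dp":[-0.0012,-0.0117,0],"spin":0},
    {"dp":[-0.0006,-0.0057,0],"spin":0}
  ]
}}

```text
time_s: 61.0
eef_pos: [0.5848, 0.08, 0.0547]
orientation: [-0.0, 0.051, 0.999, 0.0]
contact_force: [3.0, -2.5, -23.1]
width: 0.0129
finger_force: 40.2
```

>>> {"name": "servo_tool", "arguments": {
  "deltas": [
    {"dp":[0,0,0],"spin":0},
    {"dp":[0,0,0],"spin":0},
    {"dp":[0,0,0],"spin":0},
    {"dp":[0,0,0],"spin":0},
    {"dp":[0,0,0],"spin":0},
    {"dp":[0,0,0],"spin":0},
    {"dp":[0,0,0],"spin":0},
    {"dp":[0,0,0],"spin":0}
  ],
  "grip": 0.4
}}

```text
time_s: 61.67
eef_pos: [0.585, 0.0803, 0.055]
orientation: [0.0, 0.051, 0.999, 0.0]
contact_force: [-0.7, 1.3, -0.7]
width: 0.0344
finger_force: 0.0
```

>>> {"name": "servo_tool", "arguments": {
  "deltas": [
    {"dp":[0,0,0.05],"spin":0},
    {"dp":[0,0,0.05],"spin":0},
    {"dp":[0,0,0.05],"spin":0},
    {"dp":[0,0,0.05],"spin":0},
    {"dp":[0,0,0.05],"spin":0},
    {"dp":[0,0,0.05],"spin":0},
    {"dp":[0,0,0.05],"spin":0},
    {"dp":[0,0,0],"spin":0}
  ]
}}

```text
time_s: 62.33
eef_pos: [0.5862, 0.0802, 0.1274]
orientation: [0.002, 0.051, 0.999, 0.0]
contact_force: [0.1, -0.1, 0.4]
width: 0.0342
finger_force: 0.0
```

```bash
python3 - <<'E'
from mark import *
s=sense();e=s['eef_pos']*1000;print(e,(e[:2]-O)@ex,(e[:2]-O)@ey,s['width'])
mk('scene');mk('wrist');tops('scene',.058,.075)
E
```

```text
[586.24014913  80.22735791 127.44235281] 21.456533381870575 78.83293114325167 0.03416441864823548
scene brass [279. 247.] 43 X [21.5 36.4] Y [-2.9  3.2  8.4] Z [30.5 48.4]
scene ptr 23 X [-13.4  14.5] Y [-60.  -53.5   8.1] Z 48.4
scene bar 141 Y [69.2 75.7 81.7]
wrist brass [161. 230.] 144 X [21. 32.] Y [3.2 5.8 7.9] Z [35.7 40.4]
wrist brass [150. 234.] 153 X [17.4 32.9] Y [-4.3  1.7  3.4] Z [37.9 50.1]
wrist ptr 476 X [-15.  14.] Y [-57.4 -54.3 -52.4] Z 50.2
wrist bar 2987 Y [68.4 75.1 81.5]
scene [225. 222.] 207 c [ 548.5 -125.2] s [15. 91.] a 84.7 z [61.3 66.  69.4] med [ 551.6 -123.8]
scene [313. 236.] 154 c [566.1  79.1] s [13.4 72.8] a 84.0 z [60.9 63.8 67.5] med [570.3  79.2]
```

>>> {"name": "servo_tool", "arguments": {
  "deltas": [
    {"dp":[-0.03,-0.146,0],"spin":0},
    {"dp":[-0.03,-0.146,0],"spin":0},
    {"dp":[-0.03,-0.146,0],"spin":0},
    {"dp":[-0.03,-0.146,0],"spin":0},
    {"dp":[-0.03,-0.146,0],"spin":0},
    {"dp":[-0.03,-0.146,0],"spin":0},
    {"dp":[-0.03,-0.146,0],"spin":0},
    {"dp":[0,0,0],"spin":0}
  ],
  "grip": 0.38
}}

```text
time_s: 63.15
eef_pos: [0.5418, -0.1285, 0.1242]
orientation: [-0.001, 0.053, 0.999, -0.001]
contact_force: [-0.1, -0.5, -0.6]
width: 0.0324
finger_force: 0.0
```

```bash
python3 - <<'E'
from w import *
camera('wrist');camera('wrist');tops('wrist',.0655,.072);tops('wrist',.0255,.0305,amin=1500)
s=sense();print(s['eef_pos'],s['width'],np.degrees(2*np.arctan2(s['orientation'][2],s['orientation'][1])))
E
```

```text
wrist [275. 237.] 3530 c [ 543.8 -125.4] s [13.9 88.9] a 84.2 z [66.6 67.7 68.8] med [ 539.2 -125.1]
wrist [273. 179.] 23036 c [ 544.7 -125.5] s [ 50.5 240.9] a 84.3 z [27.  27.9 29. ] med [ 503.4 -121.5]
[ 0.54265739 -0.12351874  0.12441581] 0.0322954841666065 174.14282556013032
```

>>> {"name": "servo_tool", "arguments": {
  "deltas": [
    {"dp":[0.001,0,-0.05],"spin":0},
    {"dp":[0.001,0,-0.05],"spin":0},
    {"dp":[0.001,0,-0.05],"spin":0},
    {"dp":[0.001,0,-0.05],"spin":0},
    {"dp":[0.001,0,-0.05],"spin":0},
    {"dp":[0.001,0,-0.05],"spin":0},
    {"dp":[0.001,0,-0.05],"spin":0},
    {"dp":[0,0,0],"spin":0}
  ]
}}

```text
time_s: 64.02
eef_pos: [0.5431, -0.1237, 0.0526]
orientation: [-0.001, 0.051, 0.999, 0.0]
contact_force: [-1.1, 0.0, 0.7]
width: 0.0325
finger_force: 0.0
```

>>> {"name": "servo_tool", "arguments": {
  "deltas": [
    {"dp":[0,0,0],"spin":0},
    {"dp":[0,0,0],"spin":0},
    {"dp":[0,0,0],"spin":0},
    {"dp":[0,0,0],"spin":0},
    {"dp":[0,0,0],"spin":0},
    {"dp":[0,0,0],"spin":0},
    {"dp":[0,0,0],"spin":0},
    {"dp":[0,0,0],"spin":0}
  ],
  "grip": 0,
  "squeeze": 80
}}

```text
time_s: 64.68
eef_pos: [0.5445, -0.1247, 0.0552]
orientation: [0.0, 0.051, 0.999, -0.001]
contact_force: [-1.0, -4.4, -2.9]
width: 0.0125
finger_force: 79.0
```

>>> {"name": "servo_tool", "arguments": {
  "deltas": [
    {"dp":[0,0,0.02],"spin":0},
    {"dp":[0,0,0.04],"spin":0},
    {"dp":[0,0,0.05],"spin":0},
    {"dp":[0,0,0.05],"spin":0},
    {"dp":[0,0,0.05],"spin":0},
    {"dp":[0,0,0.05],"spin":0},
    {"dp":[0,0,0.05],"spin":0},
    {"dp":[0,0,0],"spin":0}
  ]
}}

```text
time_s: 65.35
eef_pos: [0.5456, -0.1244, 0.1193]
orientation: [0.002, 0.051, 0.999, -0.0]
contact_force: [0.4, -0.6, -4.2]
width: 0.0125
finger_force: 79.1
```

```bash
python3 - <<'E'
from w import *
s=sense();e=s['eef_pos'];print(e,s['width'],s['finger_force'],s['contact_force'],np.degrees(2*np.arctan2(s['orientation'][2],s['orientation'][1])))
im,d,i=snap('wrist');P=cloud(d,i);z=P[...,2]
print(np.round(z[60:200:20,240:320:16]*1000,1))
E
```

```text
[ 0.54561014 -0.12443221  0.11927243] 0.012535513296207501 79.12857413291931 [ 0.39436734 -0.57883073 -4.16759276] 174.14552498201985
[[ 92.   91.4  91.1  92.   92.6]
 [ 91.4  92.7  93.   90.9  91.8]
 [ 92.   92.9  92.6  91.6  91.7]
 [ 92.1  92.9  92.8  93.3  92. ]
 [ 92.6  92.7  92.5  91.8  90.9]
 [ 92.4  91.8  92.6  92.8  92.3]
 [ 91.3  91.8 107.6 103.6  92.4]]
```

>>> {"name": "servo_tool", "arguments": {
  "deltas": [
    {"dp":[-0.0178,-0.0785,0],"spin":0.0042},
    {"dp":[-0.0178,-0.0785,0],"spin":0.0042},
    {"dp":[-0.0178,-0.0785,0],"spin":0.0042},
    {"dp":[-0.0178,-0.0785,0],"spin":0.0042},
    {"dp":[-0.0178,-0.0785,0],"spin":0.0042},
    {"dp":[-0.0178,-0.0785,0],"spin":0.0042},
    {"dp":[-0.0178,-0.0785,0],"spin":0.0042},
    {"dp":[-0.0178,-0.0785,0],"spin":0.0042}
  ]
}}

```text
time_s: 66.07
eef_pos: [0.5153, -0.2503, 0.1163]
orientation: [-0.0, 0.025, 1.0, 0.0]
contact_force: [0.3, 0.4, -4.6]
width: 0.0129
finger_force: 79.1
```

>>> {"name": "servo_tool", "arguments": {
  "deltas": [
    {"dp":[-0.0178,-0.0785,0],"spin":0.0042},
    {"dp":[-0.0178,-0.0785,0],"spin":0.0042},
    {"dp":[-0.0178,-0.0785,0],"spin":0.0042},
    {"dp":[-0.0178,-0.0785,0],"spin":0.0042},
    {"dp":[-0.0178,-0.0785,0],"spin":0.0042},
    {"dp":[-0.0178,-0.0785,0],"spin":0.0042},
    {"dp":[-0.0178,-0.0785,0],"spin":0.0042},
    {"dp":[-0.0178,-0.0785,0],"spin":0.0042}
  ]
}}

```text
time_s: 66.73
eef_pos: [0.4868, -0.3758, 0.1162]
orientation: [-0.0, -0.002, 1.0, 0.0]
contact_force: [0.9, -0.3, -3.8]
width: 0.0129
finger_force: 79.1
```

```bash
python3 - <<'E'
from w import *
camera('wrist');tops('wrist',.0125,.0185,amin=300);tops('wrist',.086,.096,amin=1500)
s=sense();print(s['eef_pos'],s['width'],s['finger_force'],s['contact_force'],np.degrees(2*np.arctan2(s['orientation'][2],s['orientation'][1])))
E
```

```text
wrist [213. 127.] 803 c [ 448.7 -417.5] s [184.    2.5] a 0.6 z [14.7 15.7 16.8] med [ 423.6 -417.6]
wrist [343. 146.] 2090 c [ 457.3 -335.6] s [202.    4.9] a 0.5 z [14.2 15.6 16.9] med [ 438.2 -336.1]
wrist [537. 326.] 6843 c [ 570.2 -190. ] s [200.6  51.6] a 13.7 z [15.6 17.6 18.4] med [ 579.2 -184.7]
wrist [274. 117.] 27726 c [ 434.8 -378.2] s [122.4  50.5] a 0.3 z [88.3 89.2 90.3] med [ 416.1 -378.6]
[ 0.48682504 -0.37607707  0.11618775] 0.012372723118657399 79.29570436477661 [ 0.26339064  1.28044322 -4.50712201] 180.08838366103737
```

>>> {"name": "servo_tool", "arguments": {
  "deltas": [
    {"dp":[0.001,0.001,-0.035],"spin":0},
    {"dp":[0.001,0.001,-0.04],"spin":0},
    {"dp":[0.001,0.001,-0.04],"spin":0},
    {"dp":[0.001,0.001,-0.04],"spin":0},
    {"dp":[0.001,0.001,-0.04],"spin":0},
    {"dp":[0.001,0.001,-0.04],"spin":0},
    {"dp":[0.001,0.001,-0.04],"spin":0},
    {"dp":[0.001,0.001,-0.04],"spin":0}
  ]
}}

```text
time_s: 67.55
eef_pos: [0.489, -0.3737, 0.053]
orientation: [-0.0, -0.002, 1.0, 0.0]
contact_force: [0.8, -1.0, -4.9]
width: 0.0128
finger_force: 79.5
```

>>> {"name": "servo_tool", "arguments": {
  "deltas": [
    {"dp":[0,0,-0.015],"spin":0},
    {"dp":[0,0,-0.015],"spin":0},
    {"dp":[0,0,-0.01],"spin":0},
    {"dp":[0,0,-0.01],"spin":0},
    {"dp":[0,0,-0.005],"spin":0},
    {"dp":[0,0,0],"spin":0},
    {"dp":[0,0,0],"spin":0},
    {"dp":[0,0,0],"spin":0}
  ]
}}

```text
time_s: 68.22
eef_pos: [0.4891, -0.374, 0.0432]
orientation: [0.0, -0.002, 1.0, -0.0]
contact_force: [-0.2, -0.5, -4.3]
width: 0.0123
finger_force: 79.3
```

>>> {"name": "servo_tool", "arguments": {
  "deltas": [
    {"dp":[0,0,-0.003],"spin":0},
    {"dp":[0,0,-0.003],"spin":0},
    {"dp":[0,0,-0.003],"spin":0},
    {"dp":[0,0,0],"spin":0},
    {"dp":[0,0,0],"spin":0},
    {"dp":[0,0,0],"spin":0},
    {"dp":[0,0,0],"spin":0},
    {"dp":[0,0,0],"spin":0}
  ]
}}

```text
time_s: 68.88
eef_pos: [0.489, -0.3738, 0.0411]
orientation: [-0.0, -0.002, 1.0, 0.0]
contact_force: [-0.1, -0.2, -4.5]
width: 0.0127
finger_force: 79.4
```

>>> {"name": "servo_tool", "arguments": {
  "deltas": [
    {"dp":[0,0,0],"spin":0},
    {"dp":[0,0,0],"spin":0},
    {"dp":[0,0,0],"spin":0},
    {"dp":[0,0,0],"spin":0},
    {"dp":[0,0,0],"spin":0},
    {"dp":[0,0,0],"spin":0},
    {"dp":[0,0,0],"spin":0},
    {"dp":[0,0,0],"spin":0}
  ],
  "grip": 0.45
}}

```text
time_s: 69.55
eef_pos: [0.489, -0.3738, 0.0411]
orientation: [0.0, -0.002, 1.0, -0.0]
contact_force: [-0.2, 0.1, -1.1]
width: 0.0387
finger_force: 0.0
```

>>> {"name": "servo_tool", "arguments": {
  "deltas": [
    {"dp":[0,0,0.04],"spin":0},
    {"dp":[0,0,0.06],"spin":0},
    {"dp":[0,0,0.08],"spin":0},
    {"dp":[0,0,0.08],"spin":0},
    {"dp":[0,0,0.08],"spin":0},
    {"dp":[0,0,0.08],"spin":0},
    {"dp":[0,0,0.08],"spin":0},
    {"dp":[0,0,0],"spin":0}
  ]
}}

```text
time_s: 70.22
eef_pos: [0.4903, -0.3751, 0.1449]
orientation: [0.002, -0.002, 1.0, -0.002]
contact_force: [0.9, -0.2, 0.5]
width: 0.0385
finger_force: 0.0
```

```bash
python3 - <<'E'
from w import *
from mark import mk
camera('wrist');tops('wrist',.0115,.0145,amin=1500);tops('wrist',.049,.06)
mk('scene')
im,d,i,P=tops('scene',f='s12.png');Z=P[...,2]
m=np.zeros(Z.shape,bool);m[185:262,412:480]=True
h=cv2.cvtColor(im,cv2.COLOR_RGB2HSV);c=(m&(Z>.02)&(Z<.06)&(h[...,1]>80)).astype(np.uint8)
k,l,st,ce=cv2.connectedComponentsWithStats(c);print([(np.round(ce[j]),st[j,4],np.round(np.median(P[l==j],0)*1000)) for j in range(1,k) if st[j,4]>30])
s=sense();print(s['time_s'],s['eef_pos'],s['contact_force'])
E
```

```text
wrist [276. 171.] 14863 c [ 489.  -374.2] s [240.6  50.3] a 0.3 z [12.9 13.7 14.4] med [ 453.9 -374.5]
wrist [275. 215.] 2876 c [ 488.8 -374.2] s [89.7 14. ] a 0.4 z [52.3 53.6 54.8] med [ 483.8 -374.3]
scene brass [278. 246.] 44 X [19.9 36.7] Y [-4.   3.1  8.2] Z [30.5 49.5]
scene ptr 23 X [-10.2  14.7] Y [-56.1 -53.2  32.8] Z 48.8
scene bar 140 Y [69.3 75.6 81.9]
scene [131. 199.] 108 c [ 490.5 -371.8] s [15.6 91. ] a 89.5 z [52.3 53.7 55.9] med [ 493.5 -372.2]
scene [313. 237.] 157 c [566.   79.1] s [13.4 71.1] a 84.4 z [59.9 63.8 66.7] med [570.4  79. ]
scene [461. 244.] 90 c [542.3 412.7] s [34.7 40.7] a 69.6 z [52.3 53.2 55.1] med [543.6 413.2]
scene [ 36. 270.] 322 c [ 731.9 -506.5] s [47.  48.2] a 16.4 z [53.8 56.2 59.1] med [ 731.  -504.2]
scene [330. 279.] 118 c [676.4 124.8] s [43.  38.1] a 4.5 z [53.2 55.6 58.9] med [672.5 123.6]
[(array([428., 201.]), np.int32(298), array([407., 351.,  48.])), (array([460., 216.]), np.int32(782), array([423., 425.,  44.])), (array([427., 242.]), np.int32(455), array([542., 339.,  46.])), (array([460., 248.]), np.int32(412), array([551., 413.,  50.]))]
70.4667 [ 0.48847739 -0.37334859  0.14014369] [-0.35548964 -0.64206185  0.51410537]
```

View pics/s12.png

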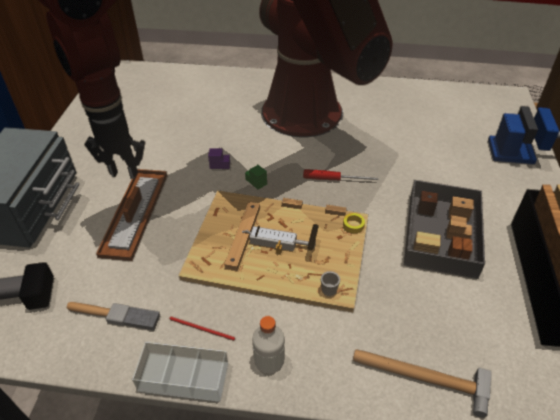

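The final view shows the five offcuts in the bin (428-460, 201-248), the gauge home, and the straightedge flat in its tray at (131,199). The tin and tape are in place and the arm is clear, so I hand in.

```bash
python3 -c "
from bench import sign_off
print(sign_off())"
```

```text
the job is handed in; nothing more can be done
None
```

The job is handed in with no verdict returned; by my own measurements all five offcuts are in the bin, the gauge was held at the mark for over 3 s with the straightedge flush and is now home, the straightedge lies flat in its tray, and the tin and tape are in place.

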